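Load the dry-block heater for the morning's pre-warming

TASK

Load the dry-block heater to warm the morning's reagents and culture dishes: first take out the small yellow bottle left in the block and stand it upright on the stain tray. Then put the stain bottles that are here into their wells in working order, one after another - purple in well 1 (one dot), amber in 2, red in 3, blue in 4, leaving the well of a missing bottle empty - each upright and down on the well's floor; after them stack all the culture dishes flat and centred on the round warming plate. Last of all turn the thermostat dial to 37, its red mark, and leave the forceps and the red pen where they lie.

Things in the scene. Friction and masses are not known exactly. Their poses are not given: they have to be found in the camera images.
- heater: Dry-block heater, a white box 190 (x) x 212 (y) mm, fixed. Origin: centre of its underside; x away from the robot, y left, z up. Front deck at z 50 mm: warming plate (left) and thermostat dial (right). Behind: aluminium block, top at z 78 mm, with 4 round wells in a row along y, 48 mm apart, 37 mm wide, 26 mm deep. One to four black dots in front of a well give its number, 1 at the left (+y).
- plate (a point): Centre of the top face of the round aluminium warming plate (94 mm in diameter, 8 mm high, flat, with two turned rings) at heater (-43, 52, 58) mm.
- dial (a joint): Thermostat dial about a vertical axis; grows clockwise seen from above; 0 to 4.71 rad = 20 to 60 degrees C (0.1178 rad a degree; white ticks every 2, long ones every 10). 37 degrees, the red mark, is 2.003 rad. Stays where it is left (friction about 0.05 N m). At value q the white-lined end of its grip bar points at 2.356 - q rad about z from the heater's x axis.
- dial_grip (a point): On the dial's axis, at heater (-43, -53, 75) mm. The dial's grip is a black bar 42 mm long, 13 mm wide and 26 mm high on a 54 mm round skirt; this point is 10 mm below the bar's top and 15 mm above the skirt's rim.
- stain_tray: Shallow grey tray 95 (its x) x 205 (its y) x 16 mm, fixed to the bench; walls 2 mm, floor 2 mm thick. Origin: centre of its underside; z up. The stain bottles stand in a row along its y; room is left near its -y end.
- forceps: Steel forceps, 126 mm, lying at the right in front of the microscope, whose eyepieces jut out over the bench to x 0.49 m at y -0.30 to -0.14, z 0.34 to 0.44. Origin: centre of the underside. Not needed.
- marker_red: Red marker pen, 132 mm, lying at the right near the bench front; a lamp bulb hangs high above there, about x 0.38, y -0.40, z 0.58 to 0.65 m. Origin: centre of the underside. Not needed.
- well_1 (a point): Centre of the floor of well 1, at heater (52, 72, 52) mm; 26 mm below the block's top; axes as the heater's.
- well_2 (a point): Centre of the floor of well 2, at heater (52, 24, 52) mm; 26 mm below the block's top; axes as the heater's.
- well_3 (a point): Centre of the floor of well 3, at heater (52, -24, 52) mm; 26 mm below the block's top; axes as the heater's.
- well_4 (a point): Centre of the floor of well 4, at heater (52, -72, 52) mm; 26 mm below the block's top; axes as the heater's.
- bottle_purple: Stain bottle with purple contents and a black dropper cap, 75 mm tall; body 31 mm in diameter up to 52 mm, then a neck of 20 mm up to 64 mm and a thin nozzle. Origin: centre of its underside, z up. 45 g. May be absent.
- bottle_amber: Stain bottle with amber contents and a black dropper cap, 75 mm tall; body 31 mm in diameter up to 52 mm, then a neck of 20 mm up to 64 mm and a thin nozzle. Origin: centre of its underside, z up. 45 g. May be absent.
- bottle_red: Stain bottle with red contents and a white dropper cap, 75 mm tall; body 31 mm in diameter up to 52 mm, then a neck of 20 mm up to 64 mm and a thin nozzle. Origin: centre of its underside, z up. 45 g. May be absent.
- bottle_blue: Stain bottle with blue contents and a black dropper cap, 75 mm tall; body 31 mm in diameter up to 52 mm, then a neck of 20 mm up to 64 mm and a thin nozzle. Origin: centre of its underside, z up. 45 g. May be absent.
- yellow_1: Small dropper bottle with yellow contents, 62 mm tall; body 25 mm in diameter up to 43 mm, neck 16 mm up to 53 mm. Origin: centre of its underside, z up. 45 g. Left standing in well 1; just one of yellow_1 to yellow_4 is there, the others are absent.
- yellow_2: Small dropper bottle with yellow contents, 62 mm tall; body 25 mm in diameter up to 43 mm, neck 16 mm up to 53 mm. Origin: centre of its underside, z up. 45 g. Left standing in well 2; just one of yellow_1 to yellow_4 is there, the others are absent.
- yellow_3: Small dropper bottle with yellow contents, 62 mm tall; body 25 mm in diameter up to 43 mm, neck 16 mm up to 53 mm. Origin: centre of its underside, z up. 45 g. Left standing in well 3; just one of yellow_1 to yellow_4 is there, the others are absent.
- yellow_4: Small dropper bottle with yellow contents, 62 mm tall; body 25 mm in diameter up to 43 mm, neck 16 mm up to 53 mm. Origin: centre of its underside, z up. 45 g. Left standing in well 4; just one of yellow_1 to yellow_4 is there, the others are absent.
- dish_1: Round lidded culture dish, white, 60 mm in diameter, 15 mm high, 20 g; a closed flat disc, either way up. Origin: centre of its underside, z up. Lies on the bench in front of the heater. May be absent.
- dish_2: Round lidded culture dish, white, 60 mm in diameter, 15 mm high, 20 g; a closed flat disc, either way up. Origin: centre of its underside, z up. Lies on the bench in front of the heater. May be absent.
- dish_3: Round lidded culture dish, white, 60 mm in diameter, 15 mm high, 20 g; a closed flat disc, either way up. Origin: centre of its underside, z up. Lies on the bench in front of the heater. May be absent.
Not all that is in view belongs to the job. Leave any black look-alike of the dish_3 alone.

How it is judged:
On the way, in this order (a step that is already met when the one before it is completed fails the run):
1. the small yellow bottle stands upright on the stain tray (x of yellow_1 in the frame of stain_tray between -0.042 and 0.042 m and y of yellow_1 in the frame of stain_tray between -0.098 and 0.098 m and z of yellow_1 in the frame of stain_tray between -0.003 and 0.008 m and angle between each of yellow_1, yellow_2, yellow_3, yellow_4's own z axis and vertical below 0.12 rad and x of yellow_2 in the frame of stain_tray between -0.042 and 0.042 m and y of yellow_2 in the frame of stain_tray between -0.098 and 0.098 m and z of yellow_2 in the frame of stain_tray between -0.003 and 0.008 m and x of yellow_3 in the frame of stain_tray between -0.042 and 0.042 m and y of yellow_3 in the frame of stain_tray between -0.098 and 0.098 m and z of yellow_3 in the frame of stain_tray between -0.003 and 0.008 m and x of yellow_4 in the frame of stain_tray between -0.042 and 0.042 m and y of yellow_4 in the frame of stain_tray between -0.098 and 0.098 m and z of yellow_4 in the frame of stain_tray between -0.003 and 0.008 m), for 0.2 s.
2. the purple bottle, if present, stands upright on the floor of well 1 (horizontal distance between bottle_purple and well_1 below 0.006 m and z of bottle_purple in the frame of well_1 between -0.006 and 0.006 m and angle between bottle_purple's own z axis and vertical below 0.12 rad), for 0.2 s.
3. the amber bottle, if present, stands upright on the floor of well 2 (horizontal distance between bottle_amber and well_2 below 0.006 m and z of bottle_amber in the frame of well_2 between -0.006 and 0.006 m and angle between bottle_amber's own z axis and vertical below 0.12 rad), for 0.2 s.
4. the red bottle, if present, stands upright on the floor of well 3 (horizontal distance between bottle_red and well_3 below 0.006 m and z of bottle_red in the frame of well_3 between -0.006 and 0.006 m and angle between bottle_red's own z axis and vertical below 0.12 rad), for 0.2 s.
5. the blue bottle, if present, stands upright on the floor of well 4 (horizontal distance between bottle_blue and well_4 below 0.006 m and z of bottle_blue in the frame of well_4 between -0.006 and 0.006 m and angle between bottle_blue's own z axis and vertical below 0.12 rad), for 0.2 s.
6. all the culture dishes are stacked flat and centred on the warming plate (horizontal distance between each of dish_1, dish_2, dish_3 and plate below 0.008 m and z of dish_1 in the frame of plate between -0.004 and 0.05 m and angle between the z axis of each of dish_1, dish_2, dish_3 and the z axis of plate, either way round below 0.1 rad and z of dish_2 in the frame of plate between -0.004 and 0.05 m and z of dish_3 in the frame of plate between -0.004 and 0.05 m), for 0.3 s.
7. the thermostat dial is at 37 degrees (value of joint dial between 1.883 and 2.123 rad), for 0.2 s.
At the end, for the whole second after the job is handed in: Yellow bottle upright in the tray; each stain bottle present upright (0.12 rad) in its own well, within 6 mm of its centre and floor; every dish flat in one stack on the plate, each within 8 mm of its centre; dial within 0.12 rad (1 degree) of 37; all released and at rest (all of step 1 and all of step 2 and all of step 3 and all of step 4 and all of step 5 and all of step 6 and all of step 7 and linear speed of each of bottle_purple, bottle_amber, bottle_red, bottle_blue, yellow_1, yellow_2, yellow_3, yellow_4, dish_1, dish_2, dish_3 below 0.03 m/s); the robot touches nothing.
It fails at once if the forceps is pushed more than 4 cm from where it lay (distance of forceps from where it was at the start of the episode above 0.04 m).
It fails at once if the red pen is pushed more than 4 cm from where it lay (distance of marker_red from where it was at the start of the episode above 0.04 m).
Of bottle_purple, bottle_amber, bottle_red, bottle_blue only 3 to 4 are there at a start; the rules pass over those that are not, and their reading is None.
Of yellow_1, yellow_2, yellow_3, yellow_4 only 1 to 1 are there at a start; the rules pass over those that are not, and their reading is None.
Of dish_1, dish_2, dish_3 only 2 to 3 are there at a start; the rules pass over those that are not, and their reading is None.
At some moment in a run one of dish_1, dish_2, dish_3 may be knocked a few centimetres aside while the robot is not near it.
It also fails if it takes over 210 s, if anything falls off the work surface, if the arm or the gripper's body presses on something with over 40 N, if the wrist force passes 120 N, or if a joint passes its speed limit or range.

ROBOT

A 7-joint arm with a two-finger parallel gripper is mounted at the origin on a cart in front of the work surface, level with it; the furniture and walls round the work are solid. World frame = base frame: x ahead of the robot, y to its left, z up, the work surface at z = 0. Lengths are in m, angles in rad, forces in N, time in s.
With the tool pointing down it reaches from about 0.425 to 0.925 m from the base axis. Payload 6.8 kg.
Tool frame: the origin (TCP) lies midway between the tips of the shut fingers; the grasp point (between the pads) lies 19 mm behind it; x points along the fingers, y is the direction in which the jaws open and shut, and the axes are right-handed (so a half turn about x gives the same grasp; the last joint's range is limited). The gripper opens to 85 mm and grips with 20 to 120 N. Pads are 22 mm wide; open, the fingers measure 114 mm over their backs; the gripper's body (76 mm by 85 mm) begins 54 mm behind the grasp point. The pads swing forward as they close: fully open they stand 13 mm farther back than shut.
Start: joints at [1.16, 0.477, 0.022, 1.555, -0.011, 1.109, -0.083], TCP at [0.201, -0.644, 0.231] pointing down, gripper open.
Joint ranges: [-2.96, 2.96], [-0.34, 2.1], [-1.41, 1.46], [0.24, 2.44], [-1.37, 4.51], [0.17, 1.92], [-2.96, 2.96]. Speed limits (rad/s): [2.39, 2.39, 3.14, 3.14, 3.14, 3.14, 3.14].

INTERFACE

Orientations are given as a rotation vector (axis times angle).
In Python, from bench import r gives the robot as it stands.
- The arm moves only by the tool carry_out, never from a script. Its argument "targets" is one flat list of numbers, 7 for each row, row after row: the finger opening in m, from 0 to 0.0854, then the shift along the tool's x, y, z in m, then the turn, a rotation vector about the tool's x, y, z in units of 5 degrees (1.0 is 5 degrees). A call has 1 to 12 rows; each row is the pose to reach, as a shift and turn from the pose measured when the call began, along the tool's axes at that moment; what a row does not reach only later rows make up. A row lasts 1/8 s, in which the tool goes at most 62.5 mm and 10.7 degrees, less where a joint would pass 70% of its speed; a pose out of reach is approached as far as the arm can. A call with a gripper value outside its range is refused whole. The fingers move at their own pace and stop on an object; "squeeze" is the grip in N (left out, the last holds). Time passes only in rows, so rows that repeat a pose let the fingers close. It gives the time, the measured TCP pose, the force and the opening at its end, in the units of the state.
- r.get_obs(): the state, without advancing time (a new reading comes with each control period).
- r.grab_frame(name): name is "side" or "top" or "wrist"; returns the picture (384x512x3 uint8, blue, green, red); there is no depth.
- r.camera_info(name): a dict with "fx", "fy", "cx", "cy" (pixels), "xyz" and "orientation" of the camera in the world. Camera axes: x right, y up, looking along -z (the intrinsics and any distortion apply to the point x, -y, -z); pixel columns grow to the right and rows downward; lengths in m; the calibration is good to about 2 mm. The wrist camera is an equidistant fisheye: a pixel r from the principal point sees the ray r / f radians off the axis. A picture is of the moment at which its call begins: read the wrist's pose just before it. camera_info takes no time and is no camera call; for the wrist camera it gives the pose at the moment of the call.
- r.hand_in(): hands the job in, once; it reports no verdict.
The state is a dict: "clock": time; "joints": joint angles; "qvel": joint speeds; "tau": joint torques, N m; "tcp_pos": TCP position; "orientation": TCP orientation; "contact_force": force on the tool from outside, world axes, zero at the start; "moment": the same for the moment, N m; "grip_width": finger opening in m.
Only numpy, scipy, OpenCV 4.12 (cv2) and the standard library are available. Lean on these libraries where they do the work, as an engineer would, in place of code of your own. Each camera call takes 0.05 s, during which the arm holds its last target. There are 200 camera calls.

## Working session

There is one attempt and no reset: what is moved stays moved. The work goes in short steps, Python scripts to look and compute and a tool call to move; the robot and the scene stay as the last step left them, time stands still between calls to the robot, and variables do not carry over. Pictures are saved under pics/ and viewed, about 12 in all and at most 16, crops included, and the job is handed in when it is done.

Besides the shell and the picture viewer there is one more tool, called after "Emit:" as name(argument=value, ...), one argument or row to a line, values as JSON. carry_out: Moves the arm, as the interface text tells. Its arguments: {"type":"object","properties":{"targets":{"type":"array","items":{"type":"number"}},"squeeze":{"type":"number"}},"required":["targets"]}

```bash
ls; mkdir -p pics; python3 - <<'E'
from bench import r
import cv2
print(r.get_obs())
for n in ("side","top"):
    print(n,r.camera_info(n)); cv2.imwrite(f"pics/{n}0.png",r.grab_frame(n))
print(r.camera_info("wrist"))
E
```

```text
pics
{'clock': 0.0, 'joints': array([ 1.15993286,  0.4777929 ,  0.02233288,  1.55646358, -0.01152352,
        1.10930302, -0.08309102]), 'qvel': array([ 7.45153514e-05,  9.91029870e-04, -3.07177309e-04,  5.47663478e-05,
       -7.72697496e-04, -1.77620711e-03,  1.72201072e-03]), 'tau': array([ 2.22631564e-05, -5.96450114e+01,  1.60772536e+00, -2.81200272e+01,
        1.24424402e-02,  9.36886965e-03, -4.09115003e-06]), 'tcp_pos': array([ 0.20107392, -0.64372631,  0.23032529]), 'orientation': array([ 2.05874717,  0.31602082, -2.05955579]), 'contact_force': array([0.19213501, 0.1000749 , 0.87358528]), 'moment': array([-0.01023966, -0.03178868,  0.02603437]), 'grip_width': 0.08561314187569484}
side {'fx': 396.28470962255875, 'fy': 396.28470962255875, 'cx': 257.6354742828709, 'cy': 190.11475710380466, 'xyz': array([0.46685478, 0.95880841, 0.81543949]), 'orientation': array([ 0.03414228, -1.34235927, -2.76273939])}
top {'fx': 367.18060211655154, 'fy': 367.18060211655154, 'cx': 251.52706347159784, 'cy': 192.61062384980156, 'xyz': array([0.36224199, 0.04648897, 0.97440273]), 'orientation': array([ 0.16792498, -0.13107905, -1.58505741])}
{'fx': 297.3186396354542, 'fy': 297.3186396354542, 'cx': 254.40146798216722, 'cy': 189.8192071574649, 'xyz': array([ 0.28183431, -0.62066292,  0.37213477]), 'orientation': array([-0.28356549,  0.21066048, -1.25566016])}
```

View pics/top0.png

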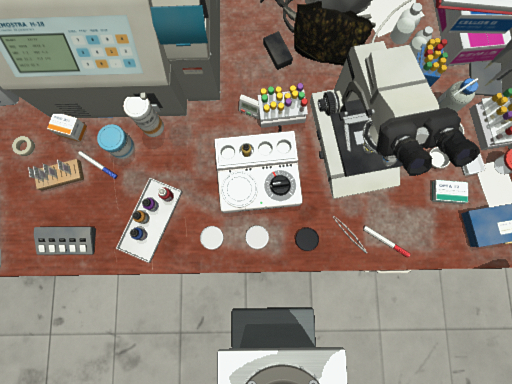

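View pics/side0.png

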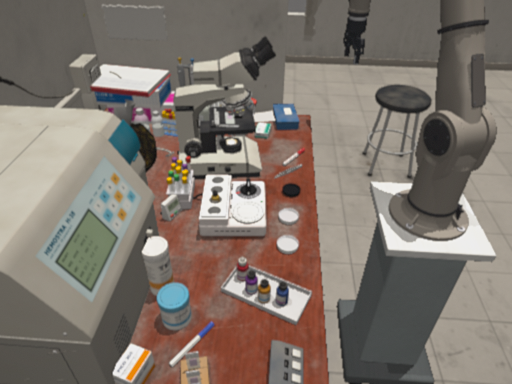

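The top view shows a yellow bottle in the second well at (247,150). Four tray bottles are visible: red (166,194), purple (150,203), amber (141,215) and blue (137,232). The white dishes are at (212,238) and (257,238), and (307,238) is the black look-alike to leave alone. I'll confirm these in an enlarged crop.

```bash
cat > h.py <<'E'
import numpy as np, cv2
from scipy.spatial.transform import Rotation as R
from bench import r
def ray(cam,u,v,info=None):
    c=info or r.camera_info(cam)
    a,b=(u-c['cx'])/c['fx'],(v-c['cy'])/c['fy']
    if cam=='wrist':
        t=np.hypot(a,b); s=np.sinc(t/np.pi) and np.sin(t)/max(t,1e-9); d=np.array([a*s,-b*s,-np.cos(t)])
    else: d=np.array([a,-b,-1.])
    return np.array(c['xyz']),R.from_rotvec(c['orientation']).apply(d)
def onz(cam,u,v,z,info=None):
    o,d=ray(cam,u,v,info); return o+d*(z-o[2])/d[2]
def pix(cam,p,info=None):
    c=info or r.camera_info(cam)
    q=R.from_rotvec(c['orientation']).inv().apply(np.array(p)-c['xyz'])
    x,y,z=q[0],-q[1],-q[2]
    if cam=='wrist':
        n=np.hypot(x,y); t=np.arctan2(n,z); k=t/max(n,1e-9)
    else: k=1/z
    return np.array([c['cx']+c['fx']*x*k,c['cy']+c['fy']*y*k])
def todo(p,yaw):
    """shift (mm) and turn (5deg units) from present pose to tcp p, tool x down, tool y at angle yaw (mod pi)"""
    o=r.get_obs(); Rc=R.from_rotvec(o['orientation']); best=None
    for w in (yaw,yaw+np.pi):
        y=np.array([np.cos(w),np.sin(w),0]); x=np.array([0,0,-1.])
        T=R.from_matrix(np.c_[x,y,np.cross(x,y)]); t=(Rc.inv()*T).as_rotvec()
        if best is None or np.linalg.norm(t)<np.linalg.norm(best): best=t
    s=Rc.inv().apply(np.array(p)-o['tcp_pos'])
    print('t %.2f shift mm'%o['clock'],(s*1e3).round(1),'turn u',np.degrees(best).round(2)/5,'j7 %.2f'%o['joints'][6])
E
python3 - <<'E'
from h import *
im=cv2.imread('pics/top0.png')
c=im[120:260,110:325]; cv2.imwrite('pics/c1.png',cv2.resize(c,None,fx=3.7,fy=3.7,interpolation=cv2.INTER_CUBIC))
for n,u,v in (('d1',212,238),('d2',257,238),('blk',307,238)): print(n,onz('top',u,v,.015).round(3))
print(R.from_rotvec(r.get_obs()['orientation']).as_matrix().round(3))
E
```

```text
d1 [0.429 0.173 0.015]
d2 [0.426 0.055 0.015]
blk [ 0.424 -0.074  0.015]
[[-0.001  0.298 -0.955]
 [ 0.002 -0.955 -0.298]
 [-1.    -0.002  0.   ]]
```

View pics/c1.png

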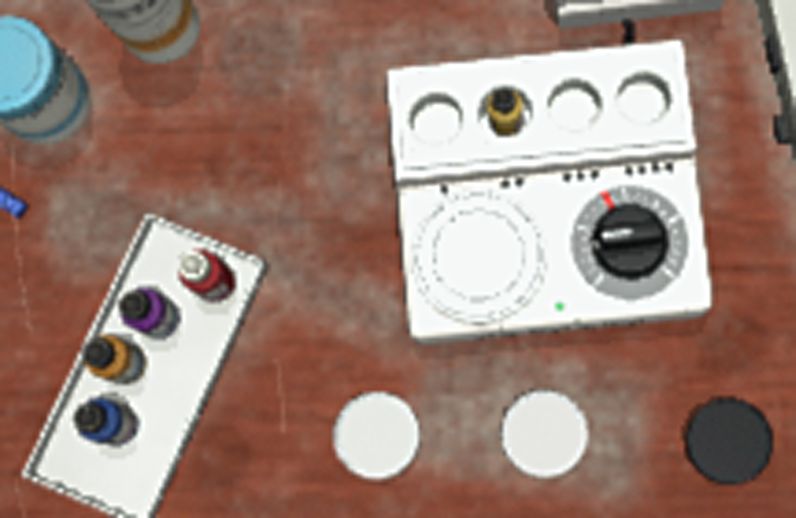

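The crop shows the yellow bottle in well 2 (two dots), at crop (504,105). The purple bottle is at (133,303), amber (103,348), blue (92,415) and red (192,265); red's cap is white. The two white discs at (377,435) and (545,434) are the dishes. The one at (728,440) is the black decoy, which I'll leave. The dial line points left, at about 27.

```bash
python3 - <<'E'
from h import *
from scipy.optimize import least_squares
C=lambda u,v:np.array([110+(u+.5)/3.7-.5,120+(v+.5)/3.7-.5])
obs=[((52,72,78),C(436,118)),((52,24,78),C(505,112)),((52,-24,78),C(575,105)),((52,-72,78),C(643,98)),((-43,52,58),C(478,257)),((-95,106,0),C(414,340)),((-95,-106,0),C(709,311))]
def P(p,q): c,s=np.cos(p[2]),np.sin(p[2]); q=np.array(q)/1e3; return np.array([p[0]+c*q[0]-s*q[1],p[1]+s*q[0]+c*q[1],q[2]])
f=lambda p:np.concatenate([pix('top',P(p,q))-m for q,m in obs])
s=least_squares(f,[.55,.05,0]); print('heater',s.x.round(4),s.fun.round(1))
for q in ((52,72,52),(52,24,52),(52,-24,52),(52,-72,52),(-43,52,58),(-43,-53,75)): print(q,P(s.x,q).round(3))
for n,u,v,z in (('red',190,262,.077),('purple',131,301,.077),('amber',100,347,.077),('blue',92,411,.077),('trayTL',150,215,.016),('trayTR',266,260,.016),('trayBL',25,474,.016),('yel',504,98,.114)): print(n,onz('top',*C(u,v),z).round(3))
E
```

```text
heater [0.5978 0.0499 0.082 ] [-0.2 -0.4 -0.1 -0.7 -0.2 -0.8  0.2 -0.8  0.2 -0.9  0.5  2.  -0.4  1.8]
(52, 72, 52) [0.644 0.126 0.052]
(52, 24, 52) [0.648 0.078 0.052]
(52, -24, 52) [0.652 0.03  0.052]
(52, -72, 52) [ 0.656 -0.018  0.052]
(-43, 52, 58) [0.551 0.098 0.058]
(-43, -53, 75) [ 0.559 -0.006  0.075]
red [0.545 0.293 0.077]
purple [0.52  0.332 0.077]
amber [0.489 0.352 0.077]
blue [0.446 0.356 0.077]
trayTL [0.594 0.34  0.016]
trayTR [0.558 0.255 0.016]
trayBL [0.408 0.422 0.016]
yel [0.644 0.077 0.114]
```

```bash
python3 - <<'E'
from h import *
for a,rad in ((-72.6,.46),(-45,.46),(-20,.47),(5,.5)):
    t=np.radians(a); print(a); todo((rad*np.cos(t),rad*np.sin(t),.25),t)
todo((.60,.06,.25),.082)
E
```

```text
-72.6
t 0.10 shift mm [ -19.2 -214.5   -0.4] turn u [-0.01   0.002  0.018] j7 -0.08
-45
t 0.10 shift mm [ -19.2 -267.  -213.5] turn u [-5.53e+00 -2.00e-03  1.80e-02] j7 -0.08
-20
t 0.10 shift mm [ -19.  -389.4 -373.7] turn u [-1.053e+01 -6.000e-03  1.800e-02] j7 -0.08
5
t 0.10 shift mm [ -18.7 -567.6 -488.5] turn u [-1.553e+01 -1.200e-02  1.600e-02] j7 -0.08
t 0.10 shift mm [ -18.8 -552.9 -590.6] turn u [-1.547e+01 -1.200e-02  1.600e-02] j7 -0.08
```

Emit:
carry_out(
  targets=[0.06,-0.02,-0.06,0,0,0,0,0.06,-0.02,-0.12,0,0,0,0,0.06,-0.02,-0.18,0,0,0,0,0.06,-0.02,-0.215,-0.03,-1,0,0,0.06,-0.02,-0.225,-0.09,-2.5,0,0,0.06,-0.02,-0.24,-0.15,-4,0,0,0.06,-0.02,-0.267,-0.21,-5.5,0,0,0.06,-0.02,-0.305,-0.26,-7.5,0,0,0.06,-0.02,-0.345,-0.31,-9,0,0,0.06,-0.02,-0.385,-0.355,-10.5,0,0,0.06,-0.02,-0.385,-0.37,-10.5,0,0,0.06,-0.02,-0.385,-0.37,-10.5,0,0],
  squeeze=30,
)

```text
clock: 1.6
tcp_pos: [0.4399, -0.1659, 0.2507]
orientation: [1.463, 1.024, -1.463]
contact_force: [-0.3, 0.3, -0.8]
grip_width: 0.0598
```

```bash
python3 - <<'E'
from h import *
print(r.get_obs()['tcp_pos'],r.get_obs()['joints'].round(2))
todo((.52,.03,.25),.082)
todo((.60,.05,.25),.082)
E
```

```text
[ 0.43988957 -0.16587535  0.25074326] [ 0.64  0.15 -0.45  1.98  0.07  1.03 -0.19]
t 1.60 shift mm [   1.     7.9 -211.5] turn u [-4.96  -0.018  0.014] j7 -0.19
t 1.60 shift mm [   1.    76.2 -257.8] turn u [-4.96  -0.018  0.014] j7 -0.19
```

Emit:
carry_out(
  targets=[0.06,0,0,-0.06,-1.5,0,0,0.06,0,0,-0.12,-3,0,0,0.06,0,0.005,-0.18,-4.5,0,0,0.06,0,0.04,-0.22,-5,0,0,0.06,0,0.075,-0.255,-5,0,0,0.06,0,0.076,-0.258,-5,0,0,0.06,0,0.076,-0.258,-5,0,0],
)

```text
clock: 2.48
tcp_pos: [0.5992, 0.0481, 0.2501]
orientation: [1.147, 1.25, -1.15]
contact_force: [-0.4, -0.7, 0.3]
grip_width: 0.0604
```

```bash
python3 - <<'E'
from h import *
import json
i=r.camera_info('wrist'); cv2.imwrite('pics/w1.png',cv2.resize(r.grab_frame('wrist'),None,fx=1.56,fy=1.56,interpolation=cv2.INTER_CUBIC))
json.dump({k:(v.tolist() if hasattr(v,'tolist') else v) for k,v in i.items()},open('w1.json','w'))
E
```

```text
(no output)
```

View pics/w1.png

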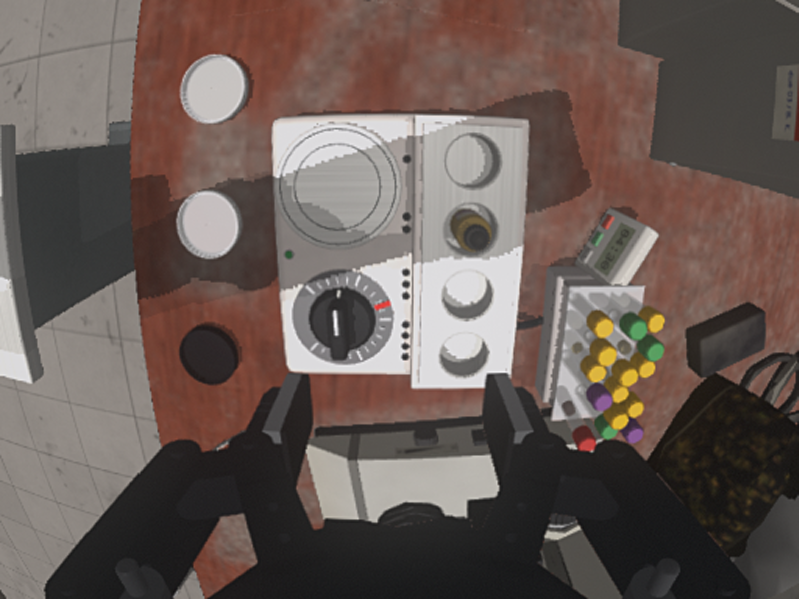

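The wrist view shows well rims 1 to 4 at (472,160), (470,230), (467,294) and (465,353). The plate centre is at (338,185) and the yellow nozzle is at about (478,238). The white dishes are at (214,88) and (209,224), with the dial line pointing toward -x-ish/left.

```bash
python3 - <<'E'
from h import *
import json
from scipy.optimize import least_squares
i=json.load(open('w1.json')); C=lambda u,v:np.array([(u+.5)/1.56-.5,(v+.5)/1.56-.5])
obs=[((52,72,78),C(472,160)),((52,24,78),C(470,230)),((52,-24,78),C(467,294)),((52,-72,78),C(465,353)),((-43,52,58),C(338,185))]
def P(p,q): c,s=np.cos(p[2]),np.sin(p[2]); q=np.array(q)/1e3; return np.array([p[0]+c*q[0]-s*q[1],p[1]+s*q[0]+c*q[1],q[2]])
f=lambda p:np.concatenate([pix('wrist',P(p,q),i)-m for q,m in obs])
s=least_squares(f,[.55,.05,0]); print('heater',s.x.round(4),s.fun.round(1))
for q in ((52,72,52),(52,24,52),(52,-24,52),(52,-72,52),(-43,52,58),(-43,-53,75)): print(q,P(s.x,q).round(4))
print('yel',onz('wrist',*C(477,238),.110,i).round(4))
for n,u,v in (('d1',214,88),('d2',208,224)): print(n,onz('wrist',*C(u,v),.015,i).round(4))
E
```

```text
heater [0.5983 0.0482 0.0812] [ 0.6 -0.4  0.5 -0.8  0.5  0.3 -0.5  1.  -1.2  0.2]
(52, 72, 52) [0.6443 0.1242 0.052 ]
(52, 24, 52) [0.6481 0.0763 0.052 ]
(52, -24, 52) [0.652  0.0285 0.052 ]
(52, -72, 52) [ 0.6559 -0.0193  0.052 ]
(-43, 52, 58) [0.5512 0.0965 0.058 ]
(-43, -53, 75) [ 0.5597 -0.0081  0.075 ]
yel [0.6472 0.0763 0.11  ]
d1 [0.4357 0.1715 0.015 ]
d2 [0.4337 0.0538 0.015 ]
```

```bash
python3 - <<'E'
from h import *
todo((.6478,.0767,.14),.0815)
todo((.6478,.0767,.081),.0815)
E
```

```text
t 2.52 shift mm [110.4  51.3 -24.4] turn u [ 0.016 -0.006  0.028] j7 -0.31
t 2.52 shift mm [169.4  51.5 -24.4] turn u [ 0.016 -0.006  0.028] j7 -0.31
```

Emit:
carry_out(
  targets=[0.055,0.02,0.051,-0.024,0,0,0,0.055,0.08,0.051,-0.024,0,0,0,0.055,0.12,0.051,-0.024,0,0,0,0.055,0.155,0.051,-0.024,0,0,0,0.055,0.169,0.051,-0.024,0,0,0,0.055,0.169,0.051,-0.024,0,0,0,0.02,0.169,0.051,-0.024,0,0,0,0.02,0.169,0.051,-0.024,0,0,0,0.02,0.169,0.051,-0.024,0,0,0,0.02,0.169,0.051,-0.024,0,0,0,0.02,0.169,0.051,-0.024,0,0,0],
  squeeze=30,
)

```text
clock: 3.9
tcp_pos: [0.6484, 0.0764, 0.0832]
orientation: [1.148, 1.248, -1.148]
contact_force: [-0.3, -1.3, 7.3]
grip_width: 0.0233
```

```bash
python3 - <<'E'
from h import *
import json
i=r.camera_info('wrist'); cv2.imwrite('pics/w2.png',cv2.resize(r.grab_frame('wrist'),None,fx=1.56,fy=1.56,interpolation=cv2.INTER_CUBIC))
json.dump({k:(v.tolist() if hasattr(v,'tolist') else v) for k,v in i.items()},open('w2.json','w'))
ty=np.arctan2(-.403,.915); yaw=ty-np.pi/2
print(yaw); o=r.get_obs(); print(o['tcp_pos'])
todo((.648,.077,.17),.0815)
todo((.53,.20,.17),yaw)
todo((.41,.369,.17),yaw)
E
```

```text
-1.9856693944202937
[0.64838354 0.07643699 0.08317904]
t 3.95 shift mm [-86.8  -0.3  -0.6] turn u [ 0.014 -0.004  0.   ] j7 -0.45
t 3.95 shift mm [ -86.8 -107.8 -133. ] turn u [-1.2298e+01 -4.0000e-03 -2.0000e-03] j7 -0.45
t 3.95 shift mm [ -86.7 -213.4 -311.3] turn u [-1.2298e+01 -4.0000e-03 -2.0000e-03] j7 -0.45
```

View pics/w2.png

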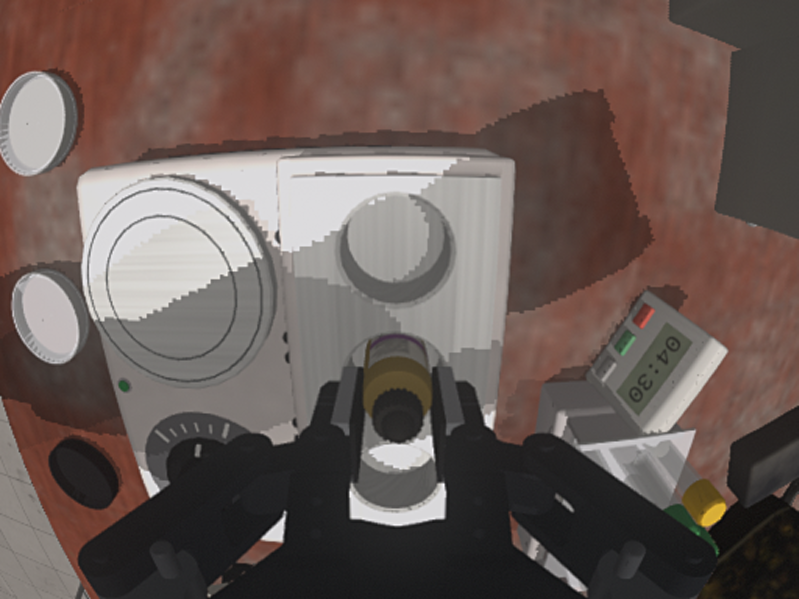

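Emit:
carry_out(
  targets=[0.02,-0.03,0,0,0,0,0,0.02,-0.087,0,0,0,0,0,0.02,-0.087,-0.03,-0.04,-2,0,0,0.02,-0.087,-0.06,-0.085,-4,0,0,0.02,-0.087,-0.09,-0.13,-6,0,0,0.02,-0.087,-0.12,-0.175,-8,0,0,0.02,-0.087,-0.15,-0.22,-10,0,0,0.02,-0.087,-0.18,-0.265,-12,0,0,0.02,-0.087,-0.21,-0.305,-12.3,0,0,0.02,-0.087,-0.213,-0.311,-12.3,0,0,0.02,-0.087,-0.213,-0.311,-12.3,0,0],
)

```text
clock: 5.32
tcp_pos: [0.4106, 0.3688, 0.1706]
orientation: [0.325, 1.546, -0.324]
contact_force: [-0.1, -0.7, -0.9]
grip_width: 0.0232
```

```bash
python3 - <<'E'
from h import *
import json
i=r.camera_info('wrist'); cv2.imwrite('pics/w3.png',cv2.resize(r.grab_frame('wrist'),None,fx=1.56,fy=1.56,interpolation=cv2.INTER_CUBIC))
json.dump({k:(v.tolist() if hasattr(v,'tolist') else v) for k,v in i.items()},open('w3.json','w'))
o=r.get_obs(); print(o['tcp_pos'],o['joints'].round(2))
todo((.41,.369,.034),-1.9857)
C=lambda u,v:np.array([(u+.5)/1.56-.5,(v+.5)/1.56-.5])
print('well1',onz('wrist',*C(397,248),.078,json.load(open('w2.json'))))
E
```

```text
[0.41132805 0.3678951  0.17034112] [-0.14  0.5  -0.91  1.87  0.46  1.   -0.09]
t 5.38 shift mm [136.3   0.5  -1.8] turn u [-0.01   0.01   0.002] j7 -0.09
well1 [0.64510952 0.12448592 0.078     ]
```

View pics/w3.png

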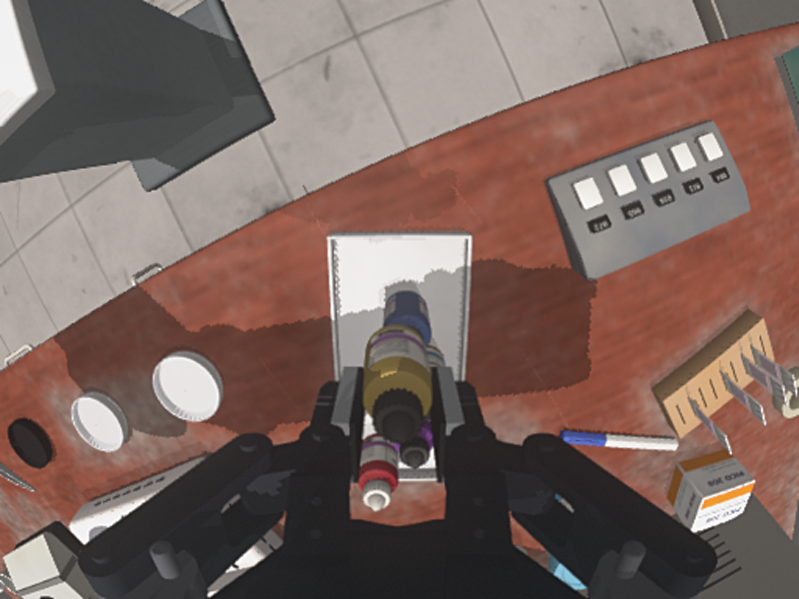

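```bash
python3 - <<'E'
from h import *
import json
i=json.load(open('w3.json')); C=lambda u,v:np.array([(u+.5)/1.56-.5,(v+.5)/1.56-.5])
A=onz('wrist',*C(329,236),.016,i);B=onz('wrist',*C(471,234),.016,i); print(A,B,np.linalg.norm(A-B))
d=(A-B)/np.linalg.norm(A-B); 
print('yaw tray x',np.arctan2(d[1],d[0]))
y=np.array([-d[1],d[0],0]); c=(A+B)/2+.1025*y; print('tray',c)
p=np.array([.4113,.3679,.016]); print('tcp in tray',(p-c)@d,(p-c)@y)
for n,u,v,z in (('blue body mid shoulder',407,300,.054),('red',376,496,.077),('purple',414,457,.077)):
    q=onz('wrist',*C(u,v),z,i); print(n,q.round(4),(q-c)@d,(q-c)@y)
for q in ((.446,.356,0),): q=np.array(q); print('blue top-cam in tray',(q-c)@d,(q-c)@y)
E
```

```text
[0.37174563 0.33602562 0.016     ] [0.40787268 0.421662   0.016     ] 0.09294488983169036
yaw tray x -1.9700092758245749
tray [0.4842493  0.33900275 0.016     ]
tcp in tray 0.0017299210375161383 -0.07844525648794654
blue body mid shoulder [0.4204 0.3697 0.054 ] -0.0034603429672433947 -0.07074521963152337
red [0.5342 0.2976 0.077 ] 0.018710837575291836 0.06214484943686459
purple [0.5123 0.3347 0.077 ] -0.006924500772556073 0.027481378857126114
blue top-cam in tray -0.0007934667770231173 -0.041848364352992835
```

Emit:
carry_out(
  targets=[0.02,0.05,0,-0.004,0,0,0,0.02,0.1,0,-0.004,0,0,0,0.02,0.125,0,-0.004,0,0,0,0.02,0.136,0,-0.004,0,0,0,0.02,0.137,0,-0.004,0,0,0],
)

```text
clock: 6.0
tcp_pos: [0.4089, 0.3688, 0.0334]
orientation: [0.327, 1.544, -0.328]
contact_force: [-0.1, 0.4, -0.6]
grip_width: 0.0234
```

Emit:
carry_out(
  targets=[0.045,0,0,0,0,0,0,0.05,0,0,0,0,0,0,0.05,0,0,0,0,0,0,0.06,-0.04,0,0,0,0,0,0.06,-0.1,0,0,0,0,0,0.06,-0.16,0,-0.02,0,0,0,0.06,-0.18,0,-0.05,0,0,0,0.06,-0.18,0,-0.05,0,0,0,0.06,-0.18,0,-0.05,0,0,0],
)

```text
clock: 7.12
tcp_pos: [0.3634, 0.3885, 0.2128]
orientation: [0.327, 1.544, -0.329]
contact_force: [-0.1, -0.3, 0.2]
grip_width: 0.0606
```

```bash
cat >> h.py <<'E'
import json
def snap(n):
    i=r.camera_info('wrist'); f=r.grab_frame('wrist'); cv2.imwrite(f'pics/{n}.png',cv2.resize(f,None,fx=1.56,fy=1.56,interpolation=cv2.INTER_CUBIC))
    json.dump({k:(v.tolist() if hasattr(v,'tolist') else v) for k,v in i.items()},open(n+'.json','w'))
def W(n,u,v,z): return onz('wrist',(u+.5)/1.56-.5,(v+.5)/1.56-.5,z,json.load(open(n+'.json')))
E
python3 -c "
from h import *
print(r.get_obs()['tcp_pos'],r.get_obs()['qvel'].round(3)); snap('w4')"
```

```text
[0.36343432 0.38846342 0.21284766] [ 0.006  0.02   0.017  0.005  0.     0.    -0.001]
```

View pics/w4.png

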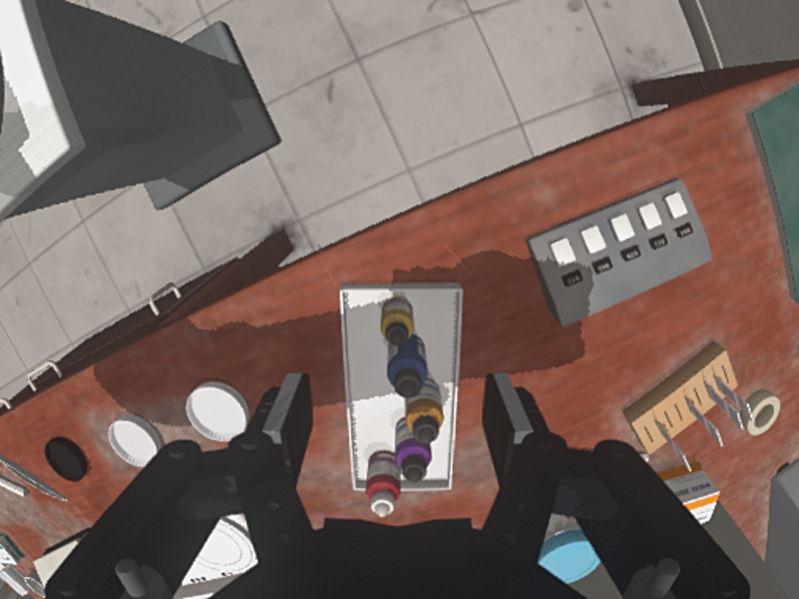

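The yellow bottle stands in the tray at (397,318). The nozzle tips are blue (407,386), amber (426,436), purple (414,474) and red (382,509).

```bash
python3 - <<'E'
from h import *
for n,u,v in (('blue',407,386),('amber',426,436),('purple',414,474),('red',382,509)): print(n,W('w4',u,v,.075).round(4))
print('yel',W('w4',397,338,.062))
for a in ((341,285),(461,285),(453,489),(356,489)): print('tray',W('w4',*a,.016))
p=r.get_obs()['tcp_pos'];print(p)
# predict pixels of bottle base & tip in top & wrist using candidate positions
E
```

```text
blue [0.4383 0.3612 0.075 ]
amber [0.4837 0.3569 0.075 ]
purple [0.5146 0.3342 0.075 ]
red [0.5404 0.2947 0.075 ]
yel [0.4074346  0.36738668 0.062     ]
tray [0.36819243 0.33761854 0.016     ]
tray [0.40566386 0.42202802 0.016     ]
tray [0.59711232 0.34250824 0.016     ]
tray [0.55844489 0.25664751 0.016     ]
[0.36359437 0.38812336 0.21239008]
```

```bash
python3 - <<'E'
from h import *
todo((.516,.3335,.14),-1.98)
todo((.516,.3335,.033),-1.98)
E
```

```text
t 7.17 shift mm [ 72.6  12.2 161.3] turn u [-0.112  0.018  0.02 ] j7 -0.14
t 7.17 shift mm [179.6  12.4 161.2] turn u [-0.112  0.018  0.02 ] j7 -0.14
```

Emit:
carry_out(
  targets=[0.06,0.02,0.004,0.055,0,0,0,0.06,0.05,0.012,0.11,0,0,0,0.06,0.08,0.012,0.161,0,0,0,0.06,0.1,0.012,0.161,0,0,0,0.06,0.145,0.012,0.161,0,0,0,0.06,0.179,0.012,0.161,0,0,0,0.06,0.179,0.012,0.161,0,0,0,0.02,0.179,0.012,0.161,0,0,0,0.02,0.179,0.012,0.161,0,0,0,0.02,0.179,0.012,0.161,0,0,0,0.02,0.179,0.012,0.161,0,0,0],
  squeeze=30,
)

```text
clock: 8.55
tcp_pos: [0.5164, 0.3342, 0.0352]
orientation: [0.328, 1.543, -0.328]
contact_force: [-0.1, 0.4, 6.8]
grip_width: 0.0297
```

Emit:
carry_out(
  targets=[0.02,-0.05,0,0,0,0,0,0.02,-0.1,0,0,0,0,0,0.02,-0.14,0,0,0,0,0,0.02,-0.14,0,0,0,0,0],
)

```text
clock: 9.05
tcp_pos: [0.5175, 0.3357, 0.179]
orientation: [0.332, 1.538, -0.325]
contact_force: [0.3, -0.6, -1.0]
grip_width: 0.0298
```

```bash
python3 - <<'E'
from h import *
print(r.get_obs()['tcp_pos'],r.get_obs()['qvel'].round(3)); snap('w5')
todo((.56,.23,.17),.0815)
todo((.6443,.1247,.17),.0815)
E
```

```text
[0.51746868 0.3357274  0.17904711] [-0.011  0.047  0.038  0.057  0.018 -0.023 -0.014]
t 9.10 shift mm [  6.9 -77.8  82.1] turn u [12.26   0.034 -0.056] j7 0.07
t 9.10 shift mm [   7.3 -139.7  202. ] turn u [12.26   0.034 -0.056] j7 0.07
```

View pics/w5.png

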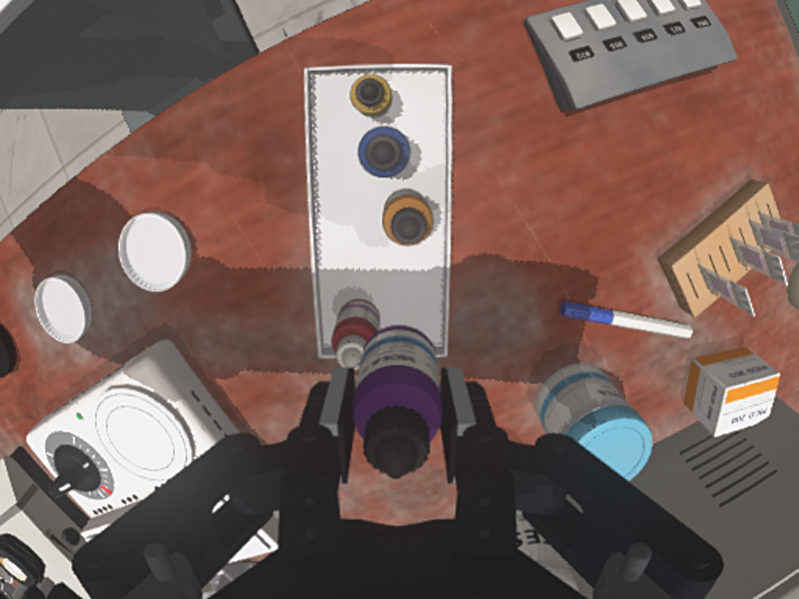

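Purple is in hand, with its tip at about (396,474). The others are seen nearly from above: amber tip (409,228), blue (384,150), yellow (370,90) and red (347,357).

```bash
python3 - <<'E'
from h import *
im=cv2.imread('pics/w5.png'); a=cv2.resize(im[310:490,320:470],None,fx=3,fy=3); b=cv2.resize(im[70:250,320:470],None,fx=3,fy=3)
cv2.imwrite('pics/c5.png',np.hstack([a[:540],b[:540]]).astype(np.uint8)[:540,:900][:, :][:,:] if True else 0)
p=r.get_obs()['tcp_pos']
print((W('w5',396,474,p[2]+.042)-p).round(4))
for n,u,v in (('blue',384,150),('amber',409,228),('red',347,357)): print(n,W('w5',u,v,.077).round(4))
print('yel',W('w5',370,90,.064))
E
```

```text
[ 0.0056 -0.0027  0.042 ]
blue [0.4433 0.3608 0.077 ]
amber [0.4865 0.3559 0.077 ]
red [0.5415 0.2922 0.077 ]
yel [0.40993647 0.36719058 0.064     ]
```

View pics/c5.png

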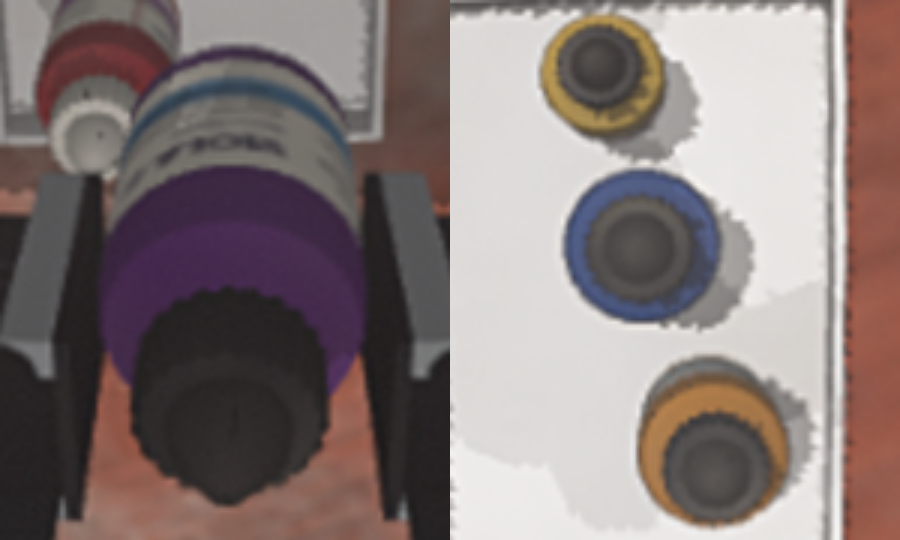

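```bash
cat > fit.py <<'E'
from h import *
def prof(name,tcp,Ro,base,dias,ds=(0,.003,.006,.009)):
    i=json.load(open(name+'.json')); Rm=R.from_rotvec(Ro).as_matrix(); z=Rm[:,2]
    for d in ds:
        out=[]
        for h,dia in dias:
            c=tcp+z*d*1+Rm[:,0]*(base-h)
            for s in (-1,1):
                u=pix('wrist',c+s*z*dia/2,i); out.append((h,s,((u+.5)*1.56-.5).round(0).astype(int).tolist()))
        print(d,out)
E
python3 - <<'E'
from fit import *
o=r.get_obs()
prof('w5',o['tcp_pos'],o['orientation'],.0332,((0,.031),(.052,.031),(.064,.020),(.075,.005)))
o3=np.array([.325,1.546,-.324])
prof('w3',np.array([.4113,.3679,.1703]),o3,.0312,((0,.025),(.043,.025),(.053,.016),(.062,.005)),(0,.003,-.003))
E
```

```text
0 [(0, -1, [396, 309]), (0, 1, [396, 376]), (0.052, -1, [396, 369]), (0.052, 1, [396, 450]), (0.064, -1, [396, 406]), (0.064, 1, [396, 459]), (0.075, -1, [396, 449]), (0.075, 1, [396, 463])]
0.003 [(0, -1, [396, 316]), (0, 1, [396, 382]), (0.052, -1, [396, 378]), (0.052, 1, [396, 457]), (0.064, -1, [396, 414]), (0.064, 1, [396, 467]), (0.075, -1, [396, 458]), (0.075, 1, [396, 471])]
0.006 [(0, -1, [396, 323]), (0, 1, [396, 388]), (0.052, -1, [396, 386]), (0.052, 1, [396, 463]), (0.064, -1, [396, 423]), (0.064, 1, [396, 474]), (0.075, -1, [396, 466]), (0.075, 1, [396, 479])]
0.009 [(0, -1, [396, 330]), (0, 1, [396, 394]), (0.052, -1, [396, 394]), (0.052, 1, [396, 470]), (0.064, -1, [396, 431]), (0.064, 1, [396, 481]), (0.075, -1, [396, 474]), (0.075, 1, [396, 487])]
0 [(0, -1, [399, 323]), (0, 1, [398, 377]), (0.043, -1, [399, 374]), (0.043, 1, [399, 437]), (0.053, -1, [399, 402]), (0.053, 1, [399, 444]), (0.062, -1, [399, 434]), (0.062, 1, [399, 448])]
0.003 [(0, -1, [399, 330]), (0, 1, [398, 383]), (0.043, -1, [399, 382]), (0.043, 1, [399, 444]), (0.053, -1, [399, 411]), (0.053, 1, [399, 452]), (0.062, -1, [399, 442]), (0.062, 1, [399, 456])]
-0.003 [(0, -1, [399, 316]), (0, 1, [398, 371]), (0.043, -1, [399, 366]), (0.043, 1, [399, 430]), (0.053, -1, [399, 394]), (0.053, 1, [399, 437]), (0.062, -1, [399, 426]), (0.062, 1, [399, 440])]
```

```bash
python3 - <<'E'
from h import *
todo((.6439,.1302,.165),.0815)
E
```

```text
t 9.10 shift mm [  12.3 -134.8  199.3] turn u [12.26   0.034 -0.056] j7 0.07
```

Emit:
carry_out(
  targets=[0.02,0,-0.03,0.045,2,0,0,0.02,0,-0.06,0.09,4,0,0,0.02,0.005,-0.09,0.135,6,0,0,0.02,0.01,-0.12,0.18,8,0,0,0.02,0.012,-0.135,0.199,10,0,0,0.02,0.012,-0.135,0.199,12,0,0,0.02,0.012,-0.135,0.199,12.3,0,0,0.02,0.012,-0.135,0.199,12.3,0,0,0.02,0.012,-0.135,0.199,12.3,0,0],
)

```text
clock: 10.22
tcp_pos: [0.6431, 0.1306, 0.165]
orientation: [1.152, 1.243, -1.146]
contact_force: [-0.4, -0.1, -0.1]
grip_width: 0.0302
```

```bash
python3 - <<'E'
from h import *
todo((.6439,.1302,.0855),.0815)
snap('w6')
im=cv2.imread('pics/w6.png'); cv2.imwrite('pics/c6.png',cv2.resize(im[200:500,270:530],None,fx=2,fy=2))
E
```

```text
t 10.22 shift mm [79.5  0.3  0.4] turn u [-0.006  0.002 -0.056] j7 -0.50
```

View pics/c6.png

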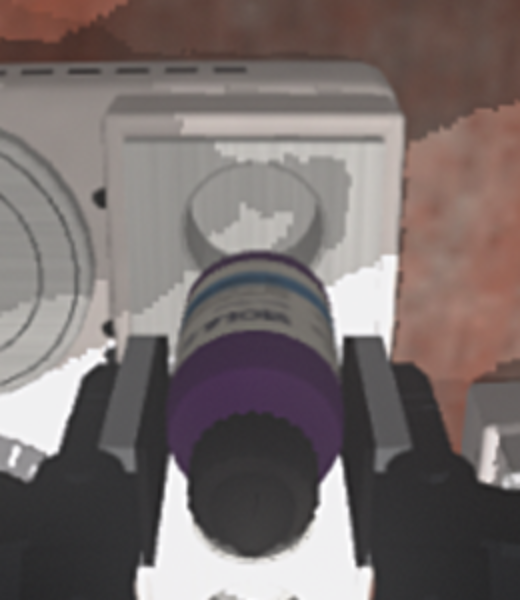

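```bash
python3 - <<'E'
from h import *
o=r.get_obs();p=o['tcp_pos'];z=R.from_rotvec(o['orientation']).as_matrix()[:,2]
a=W('w6',270+257/2,200+162/2,.078); print('well1 from rim',a+z*.0185)
b=W('w6',270+256/2,200+253/2,p[2]-.0332); print('bottle axis',b+z*.0155, 'tcp',p)
E
```

```text
well1 from rim [0.64549532 0.12422081 0.07800054]
bottle axis [0.64489207 0.12426188 0.13189448] tcp [0.6432967  0.13049522 0.16509403]
```

Bottle and well agree to within 1 mm. I'll lower and release.

Emit:
carry_out(
  targets=[0.02,0.04,0.001,0,0,0,0,0.02,0.06,0.001,0,0,0,0,0.02,0.07,0.001,0,0,0,0,0.02,0.079,0.001,0,0,0,0,0.02,0.079,0.001,0,0,0,0],
)

```text
clock: 10.9
tcp_pos: [0.6448, 0.1307, 0.0862]
orientation: [1.152, 1.242, -1.146]
contact_force: [-0.3, 0.2, -0.7]
grip_width: 0.03
```

Emit:
carry_out(
  targets=[0.045,0,0,0,0,0,0,0.05,0,0,0,0,0,0,0.05,0,0,0,0,0,0,0.06,-0.04,0,0,0,0,0,0.06,-0.09,0,0,0,0,0,0.06,-0.09,0,0,0,0,0],
)

```text
clock: 11.65
tcp_pos: [0.647, 0.132, 0.1812]
orientation: [1.158, 1.238, -1.139]
contact_force: [-0.0, 0.3, -0.1]
grip_width: 0.06
```

```bash
python3 - <<'E'
from h import *
todo((.56,.23,.16),-1.98)
todo((.4875,.3545,.13),-1.98)
todo((.4875,.3545,.033),-1.98)
E
```

```text
t 11.65 shift mm [  20.3  -79.1 -104.6] turn u [-12.39    0.068  -0.15 ] j7 -0.49
t 11.65 shift mm [  49.6 -141.8 -234.5] turn u [-12.39    0.068  -0.15 ] j7 -0.49
t 11.65 shift mm [ 146.6 -143.1 -234.4] turn u [-12.39    0.068  -0.15 ] j7 -0.49
```

Emit:
carry_out(
  targets=[0.06,0,-0.025,-0.05,-2,0,0,0.06,0.01,-0.055,-0.1,-4,0,0,0.06,0.02,-0.085,-0.15,-6,0,0,0.06,0.03,-0.115,-0.2,-8,0,0,0.06,0.04,-0.142,-0.234,-10,0.05,-0.15,0.06,0.05,-0.142,-0.234,-12,0.05,-0.15,0.06,0.05,-0.142,-0.234,-12.4,0.05,-0.15,0.06,0.05,-0.142,-0.234,-12.4,0.05,-0.15,0.06,0.05,-0.142,-0.234,-12.4,0.05,-0.15],
)

```text
clock: 12.78
tcp_pos: [0.4881, 0.3535, 0.13]
orientation: [0.322, 1.545, -0.323]
contact_force: [0.6, 0.3, -0.0]
grip_width: 0.06
```

```bash
python3 - <<'E'
from h import *
todo((.4875,.3545,.034),-1.98)
snap('w7')
# orange blob of amber in wrist frame
im=cv2.imread('pics/w7.png'); o=r.get_obs()
for n,lo,hi in (('amber',(10,110,60),(25,255,255)),('blue',(105,90,40),(125,255,255)),('red',(0,120,60),(8,255,255))):
    m=cv2.inRange(cv2.cvtColor(im,cv2.COLOR_BGR2HSV),lo,hi); k,_,s,c=cv2.connectedComponentsWithStats(m)
    for j in np.argsort(-s[1:,4])[:3]+1: print(n,s[j],c[j].round())
from fit import prof
i=json.load(open('w7.json')); f=lambda p:((pix('wrist',p,i)+.5)*1.56-.5).round()
for n,x,y in (('amber',.4875,.3545),('blue',.4445,.3585)): print(n,'shoulder px',f((x,y,.054)),'tip',f((x,y,.077)))
E
```

```text
t 12.78 shift mm [96.   0.7 -1.2] turn u [-0.03   0.022  0.004] j7 -0.02
amber [ 374  272   57   49 1263] [402. 290.]
amber [337 130  47  46 659] [361. 149.]
amber [710 408  61  24 658] [739. 419.]
blue [571 375  56  21 792] [599. 385.]
blue [346 196  53  42 572] [368. 208.]
blue [390 240   9   8  22] [393. 244.]
red [     0      0    799    478 136239] [469. 191.]
red [ 314  441  185   89 8449] [420. 489.]
red [   0  383   72  102 2761] [ 21. 440.]
amber shoulder px [401. 309.] tip [401. 326.]
blue shoulder px [372. 228.] tip [370. 237.]
```

```bash
python3 - <<'E'
from h import *
im=cv2.imread('pics/w7.png'); cv2.imwrite('pics/c7.png',cv2.resize(im[120:440,310:470],None,fx=1.8,fy=1.8))
E
```

```text
(no output)
```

View pics/c7.png

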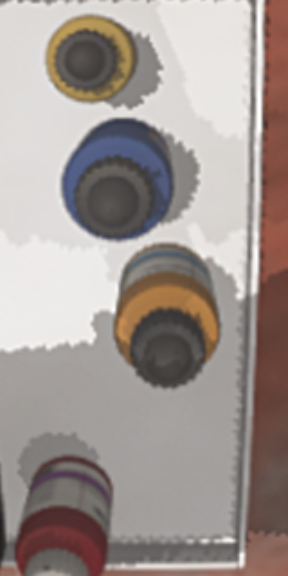

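```bash
python3 - <<'E'
from h import *
i=json.load(open('w7.json')); f=lambda p:((pix('wrist',p,i)+.5)*1.56-.5).round().astype(int).tolist()
y=np.array([.918,-.397,0])
for n,c in (('amber',(.4875,.3545,0)),('blue',(.4445,.3585,0)),('yel',(.4095,.3685,0))):
  for d in (-.003,0,.003):
    c0=np.array(c)+y*d; rr=.0125 if n=='yel' else .0155; hs=(.002,.045,.055,.008) if n=='yel' else (.002,.054,.066,.010)
    print(n,d,'base near',f(c0-y*rr+[0,0,hs[0]]),'sh near',f(c0-y*rr+[0,0,hs[1]]),'sh far',f(c0+y*rr+[0,0,hs[1]]),'cap near/far',f(c0-y*hs[3]+[0,0,hs[2]]),f(c0+y*hs[3]+[0,0,hs[2]]))
E
```

```text
amber -0.003 base near [400, 249] sh near [401, 273] sh far [401, 331] cap near/far [401, 291] [401, 331]
amber 0 base near [400, 254] sh near [401, 279] sh far [401, 337] cap near/far [401, 298] [401, 337]
amber 0.003 base near [400, 259] sh near [401, 285] sh far [401, 342] cap near/far [401, 304] [401, 342]
blue -0.003 base near [377, 180] sh near [372, 189] sh far [373, 253] cap near/far [371, 204] [371, 248]
blue 0 base near [377, 185] sh near [372, 195] sh far [373, 259] cap near/far [371, 211] [371, 254]
blue 0.003 base near [377, 190] sh near [372, 202] sh far [373, 265] cap near/far [371, 217] [372, 260]
yel -0.003 base near [368, 123] sh near [362, 120] sh far [363, 171] cap near/far [361, 128] [361, 163]
yel 0 base near [368, 129] sh near [362, 126] sh far [363, 177] cap near/far [361, 135] [361, 169]
yel 0.003 base near [368, 134] sh near [362, 132] sh far [363, 183] cap near/far [361, 141] [361, 175]
```

```bash
python3 - <<'E'
from h import *
y=np.array([.918,-.397,0])
print('red',W('w7',346,373,.002)+.0155*y)
todo((.4873,.3546,.034),-1.98)
E
```

```text
red [0.54706187 0.2896503  0.002     ]
t 12.82 shift mm [96.   0.7 -1.2] turn u [-0.022  0.022  0.004] j7 -0.02
```

Emit:
carry_out(
  targets=[0.06,0.05,0,-0.001,0,0,0,0.06,0.085,0,-0.001,0,0,0,0.06,0.096,0,-0.001,0,0,0,0.06,0.096,0,-0.001,0,0,0,0.02,0.096,0,-0.001,0,0,0,0.02,0.096,0,-0.001,0,0,0,0.02,0.096,0,-0.001,0,0,0,0.02,0.096,0,-0.001,0,0,0,0.02,0.05,0,-0.001,0,0,0,0.02,-0.005,0,-0.001,0,0,0,0.02,-0.05,0,-0.001,0,0,0,0.02,-0.05,0,-0.001,0,0,0],
)

```text
clock: 14.32
tcp_pos: [0.4884, 0.3559, 0.1842]
orientation: [0.326, 1.54, -0.319]
contact_force: [0.7, -0.1, -1.3]
grip_width: 0.0299
```

```bash
cat >> fit.py <<'E'
def inhand(n,color,dz=.0332):
    """offset along tool z of the gripped bottle, from base near edge row in the column of the hand"""
    snap(n); o=r.get_obs(); im=cv2.imread(f'pics/{n}.png'); cv2.imwrite(f'pics/{n}c.png',im[250:500,300:500])
    prof(n,o['tcp_pos'],o['orientation'],dz,((0,.031),(.052,.031),(.064,.020)),(-.004,0,.004))
    hsv=cv2.cvtColor(im,cv2.COLOR_BGR2HSV)
    print([hsv[y,397].tolist()+[y] for y in range(290,350,4)])
E
python3 - <<'E'
from fit import *
inhand('w8','amber'); o=r.get_obs(); print(o['tcp_pos'],o['grip_width'])
todo((.6481,.0767,.165),.0815)
E
```

```text
-0.004 [(0, -1, [396, 300]), (0, 1, [396, 368]), (0.052, -1, [396, 358]), (0.052, 1, [396, 440]), (0.064, -1, [396, 394]), (0.064, 1, [396, 449])]
0 [(0, -1, [396, 310]), (0, 1, [396, 376]), (0.052, -1, [396, 369]), (0.052, 1, [396, 450]), (0.064, -1, [396, 406]), (0.064, 1, [396, 459])]
0.004 [(0, -1, [396, 319]), (0, 1, [396, 384]), (0.052, -1, [396, 381]), (0.052, 1, [396, 459]), (0.064, -1, [396, 417]), (0.064, 1, [396, 469])]
[[12, 8, 164, 290], [10, 9, 165, 294], [12, 8, 165, 298], [15, 6, 164, 302], [15, 6, 164, 306], [0, 6, 172, 310], [14, 115, 91, 314], [18, 19, 132, 318], [104, 34, 113, 322], [104, 73, 87, 326], [18, 21, 120, 330], [15, 20, 125, 334], [15, 20, 130, 338], [15, 17, 117, 342], [18, 20, 127, 346]]
[0.48769157 0.35451321 0.18176843] 0.029797341926916295
t 14.38 shift mm [  17.4 -190.5  258.1] turn u [12.352  0.03  -0.048] j7 0.02
```

```bash
python3 - <<'E'
from h import *
todo((.6487,.0777,.165),.0815)
E
```

```text
t 14.38 shift mm [  17.4 -189.4  258.2] turn u [12.352  0.03  -0.048] j7 0.02
```

Emit:
carry_out(
  targets=[0.02,0,-0.03,0.045,2,0,0,0.02,0,-0.07,0.09,4,0,0,0.02,0,-0.11,0.135,6,0,0,0.02,0.0,-0.15,0.18,8,0,0,0.02,0.005,-0.18,0.225,10,0,0,0.02,0.017,-0.19,0.257,12,0,0,0.02,0.017,-0.19,0.257,12.35,0,0,0.02,0.017,-0.19,0.257,12.35,0,0,0.02,0.017,-0.19,0.257,12.35,0,0],
)

```text
clock: 15.5
tcp_pos: [0.6464, 0.0793, 0.1653]
orientation: [1.149, 1.246, -1.143]
contact_force: [0.1, -0.6, -0.9]
grip_width: 0.0297
```

```bash
python3 - <<'E'
from h import *
todo((.6487,.0777,.0855),.0815)
snap('w9')
im=cv2.imread('pics/w9.png'); cv2.imwrite('pics/c9.png',cv2.resize(im[100:500,230:530],None,fx=1.5,fy=1.5))
E
```

```text
t 15.50 shift mm [79.8  1.8  1.8] turn u [ 0.044 -0.006 -0.048] j7 -0.42
```

View pics/c9.png

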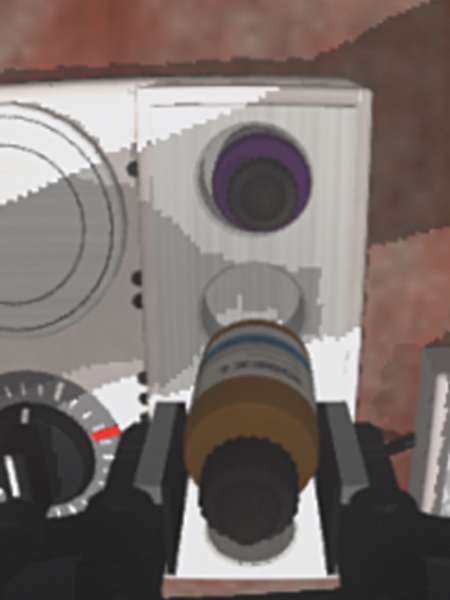

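Purple sits upright in well 1. Well 2's far rim is at crop (252,262), and the amber bottle is lined up with it.

```bash
python3 - <<'E'
from h import *
o=r.get_obs();p=o['tcp_pos'];z=R.from_rotvec(o['orientation']).as_matrix()[:,2]
print('well2 rim',W('w9',230+252/1.5,100+262/1.5,.078)+z*.0185)
print('bottle',W('w9',230+252/1.5,100+321/1.5,p[2]-.0332)+z*.0155,'tcp',p)
E
```

```text
well2 rim [0.64815017 0.0762337  0.07799194]
bottle [0.64766054 0.07844568 0.13229426] tcp [0.64659333 0.07907678 0.16550101]
```

Emit:
carry_out(
  targets=[0.02,0.02,0.0015,0.002,0,0,0,0.02,0.04,0.0015,0.002,0,0,0,0.02,0.06,0.0015,0.002,0,0,0,0.02,0.072,0.0015,0.002,0,0,0,0.02,0.079,0.0015,0.002,0,0,0,0.02,0.079,0.0015,0.002,0,0,0],
)

```text
clock: 16.3
tcp_pos: [0.6488, 0.0774, 0.0864]
orientation: [1.149, 1.245, -1.143]
contact_force: [-0.2, 0.5, -0.9]
grip_width: 0.0299
```

Emit:
carry_out(
  targets=[0.045,0,0,0,0,0,0,0.05,0,0,0,0,0,0,0.05,0,0,0,0,0,0,0.06,-0.04,0,0,0,0,0,0.06,-0.09,0,0,0,0,0,0.06,-0.09,0,0,0,0,0],
)

```text
clock: 17.05
tcp_pos: [0.6511, 0.0784, 0.1813]
orientation: [1.154, 1.24, -1.136]
contact_force: [-0.3, -0.3, -0.3]
grip_width: 0.0602
```

```bash
python3 - <<'E'
from h import *
todo((.5455,.2905,.13),-1.98)
E
```

```text
t 17.05 shift mm [  50.5  -87.9 -220.2] turn u [-12.34    0.066  -0.142] j7 -0.41
```

Emit:
carry_out(
  targets=[0.06,0,-0.01,-0.05,-2,0,0,0.06,0,-0.03,-0.1,-4,0,0,0.06,0.02,-0.05,-0.15,-6,0,0,0.06,0.03,-0.075,-0.2,-8,0,0,0.06,0.04,-0.088,-0.22,-10,0.05,-0.15,0.06,0.05,-0.088,-0.22,-12,0.05,-0.15,0.06,0.05,-0.088,-0.22,-12.35,0.05,-0.15,0.06,0.05,-0.088,-0.22,-12.35,0.05,-0.15,0.06,0.05,-0.088,-0.22,-12.35,0.05,-0.15],
)

```text
clock: 18.18
tcp_pos: [0.546, 0.29, 0.1308]
orientation: [0.321, 1.545, -0.323]
contact_force: [0.0, -0.3, 0.1]
grip_width: 0.0601
```

```bash
cat >> fit.py <<'E'
def edge(n,c,z0,y=np.array([.918,-.397,0])):
    snap(n); i=json.load(open(n+'.json')); im=cv2.imread(f'pics/{n}.png')
    for d in (-.004,0,.004): print(d,((pix('wrist',np.array(c)+y*(d-.0155)+[0,0,z0],i)+.5)*1.56-.5).round(1))
    u,v=((pix('wrist',np.array(c)-y*.0155+[0,0,z0],i)+.5)*1.56-.5).astype(int)
    for k in range(v-24,v+25,3): print(k,im[k,u].tolist(),im[k,u-4].tolist())
E
python3 - <<'E'
from fit import *
todo((.5455,.2905,.034),-1.98); edge('w10',(.5455,.2905,0),.002)
E
```

```text
t 18.18 shift mm [96.8  0.4 -0.8] turn u [-0.022  0.018  0.01 ] j7 0.12
-0.004 [399.6 247.5]
0 [399.6 254. ]
0.004 [399.6 260.5]
230 [201, 204, 208] [201, 204, 209]
233 [200, 204, 208] [200, 203, 207]
236 [200, 203, 208] [201, 204, 208]
239 [200, 202, 207] [199, 203, 208]
242 [200, 203, 208] [198, 202, 206]
245 [197, 202, 207] [198, 201, 206]
248 [198, 201, 206] [196, 200, 205]
251 [198, 201, 205] [196, 201, 205]
254 [207, 211, 213] [200, 205, 209]
257 [111, 112, 132] [137, 139, 155]
260 [103, 101, 112] [95, 98, 105]
263 [100, 87, 104] [96, 82, 99]
266 [118, 125, 128] [106, 111, 115]
269 [118, 124, 127] [109, 113, 117]
272 [92, 95, 113] [115, 122, 127]
275 [56, 55, 94] [56, 55, 95]
278 [60, 59, 99] [59, 59, 99]
```

Emit:
carry_out(
  targets=[0.06,0.05,0,0,0,0,0,0.06,0.085,0,0,0,0,0,0.06,0.096,0,0,0,0,0,0.06,0.096,0,0,0,0,0,0.02,0.096,0,0,0,0,0,0.02,0.096,0,0,0,0,0,0.02,0.096,0,0,0,0,0,0.02,0.096,0,0,0,0,0,0.02,0.05,0,0,0,0,0,0.02,-0.005,0,0,0,0,0,0.02,-0.05,0,0,0,0,0,0.02,-0.05,0,0,0,0,0],
)

```text
clock: 19.73
tcp_pos: [0.5475, 0.2918, 0.1852]
orientation: [0.325, 1.54, -0.319]
contact_force: [0.2, 0.5, -0.5]
grip_width: 0.0295
```

```bash
python3 - <<'E'
from fit import *
inhand('w11','red'); o=r.get_obs(); print(o['tcp_pos'],o['grip_width'])
todo((.6526,.0289,.165),.0815)
E
```

```text
-0.004 [(0, -1, [396, 300]), (0, 1, [396, 367]), (0.052, -1, [396, 357]), (0.052, 1, [396, 440]), (0.064, -1, [396, 393]), (0.064, 1, [396, 449])]
0 [(0, -1, [396, 309]), (0, 1, [396, 376]), (0.052, -1, [396, 369]), (0.052, 1, [396, 449]), (0.064, -1, [396, 405]), (0.064, 1, [396, 459])]
0.004 [(0, -1, [396, 318]), (0, 1, [396, 384]), (0.052, -1, [396, 380]), (0.052, 1, [396, 458]), (0.064, -1, [396, 416]), (0.064, 1, [396, 468])]
[[10, 8, 97, 290], [15, 8, 133, 294], [5, 61, 101, 298], [6, 78, 92, 302], [5, 78, 91, 306], [6, 83, 92, 310], [178, 114, 78, 314], [19, 23, 122, 318], [156, 46, 83, 322], [151, 70, 77, 326], [18, 23, 112, 330], [15, 23, 112, 334], [19, 19, 109, 338], [15, 23, 109, 342], [20, 21, 111, 346]]
[0.54652378 0.29054452 0.18267295] 0.029982952300988585
t 19.77 shift mm [  18.2 -197.6  201.7] turn u [12.36   0.034 -0.04 ] j7 0.16
```

Emit:
carry_out(
  targets=[0.02,0,-0.035,0.035,2,0,0,0.02,0,-0.075,0.075,4,0,0,0.02,0,-0.115,0.115,6,0,0,0.02,0.0,-0.155,0.155,8,0,0,0.02,0.005,-0.19,0.19,10,0,0,0.02,0.018,-0.1975,0.2005,12,0,0,0.02,0.018,-0.1975,0.2005,12.35,0,0,0.02,0.018,-0.1975,0.2005,12.35,0,0,0.02,0.018,-0.1975,0.2005,12.35,0,0,0.02,0.018,-0.1975,0.2005,12.35,0,0],
)

```text
clock: 21.02
tcp_pos: [0.6515, 0.0304, 0.1656]
orientation: [1.149, 1.244, -1.143]
contact_force: [-0.0, 0.4, 0.0]
grip_width: 0.0297
```

```bash
python3 - <<'E'
from h import *
todo((.6526,.0302,.0855),.0815)
E
```

```text
t 21.02 shift mm [80.1  0.7  0.2] turn u [ 0.036  0.004 -0.054] j7 -0.34
```

Emit:
carry_out(
  targets=[0.02,0.02,0.001,0,0,0,0,0.02,0.04,0.001,0,0,0,0,0.02,0.06,0.001,0,0,0,0,0.02,0.072,0.001,0,0,0,0,0.02,0.0795,0.001,0,0,0,0,0.02,0.0795,0.001,0,0,0,0],
)

```text
clock: 21.78
tcp_pos: [0.6523, 0.0301, 0.0852]
orientation: [1.148, 1.245, -1.145]
contact_force: [-1.6, -1.3, -0.7]
grip_width: 0.03
```

Emit:
carry_out(
  targets=[0.045,0,0,0,0,0,0,0.05,0,0,0,0,0,0,0.05,0,0,0,0,0,0,0.06,-0.04,0,0,0,0,0,0.06,-0.09,0,0,0,0,0,0.06,-0.09,0,0,0,0,0],
)

```text
clock: 22.52
tcp_pos: [0.6549, 0.0313, 0.1803]
orientation: [1.152, 1.239, -1.138]
contact_force: [-0.0, 0.6, -1.0]
grip_width: 0.0598
```

```bash
python3 - <<'E'
from h import *
todo((.444,.3587,.13),-1.98)
E
```

```text
t 22.52 shift mm [  48.  -183.  -344.1] turn u [-12.34    0.076  -0.12 ] j7 -0.34
```

Emit:
carry_out(
  targets=[0.06,0,-0.02,-0.05,-2,0,0,0.06,0,-0.05,-0.1,-4,0,0,0.06,0.01,-0.08,-0.15,-6,0,0,0.06,0.02,-0.11,-0.2,-8,0,0,0.06,0.03,-0.14,-0.25,-10,0,0,0.06,0.04,-0.165,-0.3,-12,0.05,-0.1,0.06,0.048,-0.18,-0.342,-12.35,0.05,-0.12,0.06,0.048,-0.183,-0.344,-12.35,0.05,-0.12,0.06,0.048,-0.183,-0.344,-12.35,0.05,-0.12,0.06,0.048,-0.183,-0.344,-12.35,0.05,-0.12],
)

```text
clock: 23.78
tcp_pos: [0.4452, 0.357, 0.1298]
orientation: [0.32, 1.544, -0.324]
contact_force: [0.6, 0.1, 0.4]
grip_width: 0.0601
```

```bash
python3 - <<'E'
from fit import *
todo((.444,.3587,.034),-1.98); edge('w12',(.444,.3587,0),.002)
E
```

```text
t 23.77 shift mm [95.8  1.3 -2.1] turn u [-0.02   0.032  0.022] j7 -0.09
-0.004 [401.2 245.7]
0 [401.2 252.2]
0.004 [401.2 258.7]
228 [58, 60, 63] [75, 76, 78]
231 [66, 66, 70] [76, 77, 80]
234 [77, 78, 81] [64, 65, 68]
237 [79, 80, 83] [61, 63, 66]
240 [79, 79, 83] [61, 63, 66]
243 [75, 73, 74] [66, 67, 69]
246 [74, 91, 103] [78, 78, 81]
249 [64, 92, 107] [74, 82, 89]
252 [178, 182, 187] [70, 94, 108]
255 [75, 60, 57] [78, 62, 58]
258 [81, 65, 62] [82, 66, 62]
261 [82, 66, 62] [83, 67, 63]
264 [82, 66, 63] [86, 69, 64]
267 [85, 68, 64] [86, 69, 65]
270 [86, 68, 64] [87, 69, 65]
273 [88, 69, 65] [89, 70, 65]
276 [100, 75, 69] [100, 75, 69]
```

Emit:
carry_out(
  targets=[0.06,0.05,0.001,-0.001,0,0,0,0.06,0.085,0.001,-0.001,0,0,0,0.06,0.0955,0.001,-0.001,0,0,0,0.06,0.0955,0.001,-0.001,0,0,0,0.02,0.0955,0.001,-0.001,0,0,0,0.02,0.0955,0.001,-0.001,0,0,0,0.02,0.0955,0.001,-0.001,0,0,0,0.02,0.0955,0.001,-0.001,0,0,0,0.02,0.05,0.001,-0.001,0,0,0,0.02,-0.005,0.001,-0.001,0,0,0,0.02,-0.05,0.001,-0.001,0,0,0,0.02,-0.05,0.001,-0.001,0,0,0],
)

```text
clock: 25.32
tcp_pos: [0.446, 0.3605, 0.184]
orientation: [0.325, 1.539, -0.32]
contact_force: [0.4, 0.1, -0.4]
grip_width: 0.0302
```

```bash
python3 - <<'E'
from fit import *
inhand('w13','blue'); o=r.get_obs(); print(o['tcp_pos'],o['grip_width'])
todo((.6566,-.019,.165),.0815)
E
```

```text
-0.004 [(0, -1, [396, 301]), (0, 1, [396, 368]), (0.052, -1, [396, 358]), (0.052, 1, [396, 441]), (0.064, -1, [396, 394]), (0.064, 1, [396, 450])]
0 [(0, -1, [396, 310]), (0, 1, [396, 377]), (0.052, -1, [396, 370]), (0.052, 1, [396, 450]), (0.064, -1, [396, 406]), (0.064, 1, [396, 460])]
0.004 [(0, -1, [396, 319]), (0, 1, [396, 384]), (0.052, -1, [396, 381]), (0.052, 1, [396, 459]), (0.064, -1, [396, 418]), (0.064, 1, [396, 470])]
[[17, 11, 168, 290], [12, 8, 168, 294], [9, 11, 167, 298], [4, 11, 167, 302], [8, 12, 169, 306], [114, 44, 87, 310], [114, 59, 82, 314], [117, 58, 83, 318], [113, 68, 82, 322], [116, 70, 84, 326], [114, 74, 83, 330], [114, 77, 83, 334], [114, 76, 84, 338], [113, 82, 84, 342], [114, 83, 83, 346]]
[0.44531535 0.35904243 0.1816422 ] 0.029436543665476315
t 25.38 shift mm [  18.1 -262.   344.8] turn u [12.35   0.044 -0.042] j7 -0.04
```

Emit:
carry_out(
  targets=[0.02,0,-0.035,0.045,2,0,0,0.02,0,-0.075,0.09,4,0,0,0.02,0,-0.115,0.135,6,0,0,0.02,0.0,-0.155,0.18,8,0,0,0.02,0.0,-0.19,0.23,10,0,0,0.02,0.01,-0.22,0.28,12,0,0,0.02,0.018,-0.25,0.325,12.35,0,0,0.02,0.018,-0.262,0.345,12.35,0,0,0.02,0.018,-0.262,0.345,12.35,0,0,0.02,0.018,-0.262,0.345,12.35,0,0,0.02,0.018,-0.262,0.345,12.35,0,0],
)

```text
clock: 26.75
tcp_pos: [0.6561, -0.0166, 0.1654]
orientation: [1.148, 1.244, -1.143]
contact_force: [-0.3, 0.3, -0.9]
grip_width: 0.03
```

```bash
python3 - <<'E'
from h import *
todo((.6566,-.0195,.0855),.0815)
E
```

```text
t 26.75 shift mm [79.9 -0.2  2.8] turn u [ 0.04   0.008 -0.056] j7 -0.27
```

Emit:
carry_out(
  targets=[0.02,0.01,0,0.003,0,0,0,0.02,0.03,0,0.003,0,0,0,0.02,0.04,0,0.003,0,0,0,0.02,0.06,0,0.003,0,0,0,0.02,0.072,0,0.003,0,0,0,0.02,0.0793,0,0.003,0,0,0,0.02,0.0793,0,0.003,0,0,0],
)

```text
clock: 27.62
tcp_pos: [0.6569, -0.0196, 0.0858]
orientation: [1.148, 1.244, -1.143]
contact_force: [0.4, -0.6, 0.2]
grip_width: 0.0296
```

Emit:
carry_out(
  targets=[0.045,0,0,0,0,0,0,0.05,0,0,0,0,0,0,0.05,0,0,0,0,0,0,0.06,-0.04,0,0,0,0,0,0.06,-0.1,0,0,0,0,0,0.06,-0.12,-0.06,-0.03,0,0,0,0.06,-0.12,-0.11,-0.05,0,0,0,0.06,-0.12,-0.11,-0.05,0,0,0,0.06,-0.12,-0.11,-0.05,0,0,0],
)

```text
clock: 28.75
tcp_pos: [0.5432, 0.0205, 0.2058]
orientation: [1.149, 1.243, -1.142]
contact_force: [0.8, -0.2, 0.1]
grip_width: 0.0601
```

```bash
python3 - <<'E'
from h import *
o=r.get_obs();print(o['tcp_pos'])
snap('w14')
todo((.435,.172,.13),.0); todo((.435,.054,.13),.0)
E
```

```text
[0.54317831 0.02053461 0.20579009]
t 28.80 shift mm [  74.9  -96.1 -160.3] turn u [ 0.962  0.004 -0.074] j7 -0.30
t 28.80 shift mm [  74.9 -106.   -42.7] turn u [ 0.962  0.004 -0.074] j7 -0.30
```

View pics/w14.png

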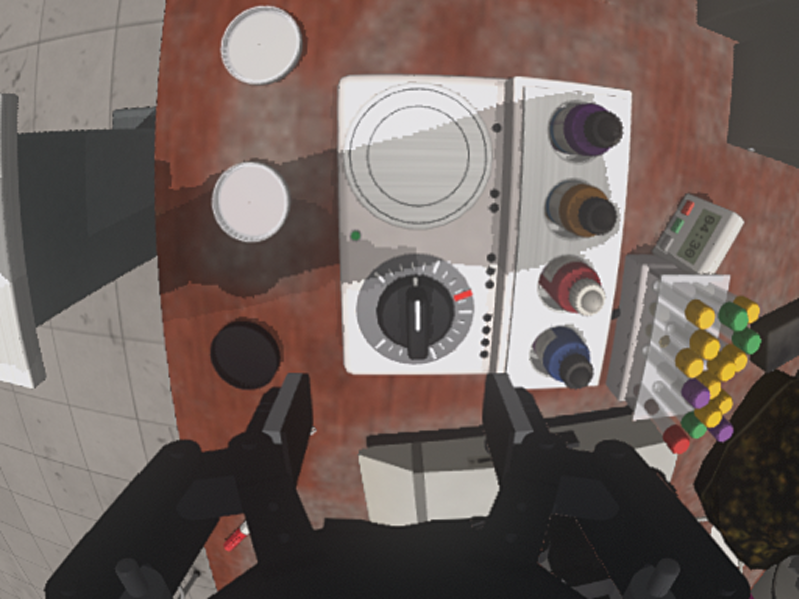

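All four bottles sit in their own wells, the dishes are still at (261,45) and (251,202), and nothing else has moved. Next I'll measure the dishes and the dial.

```bash
cat >> fit.py <<'E'
def dishes(n,z=.015,take=True):
    if take: snap(n)
    i=json.load(open(n+'.json')); im=cv2.imread(f'pics/{n}.png'); out=[]
    m=cv2.inRange(cv2.cvtColor(im,cv2.COLOR_BGR2HSV),(0,0,110),(180,45,255)); m=cv2.morphologyEx(m,cv2.MORPH_OPEN,np.ones((5,5)))
    for c in cv2.findContours(m,cv2.RETR_EXTERNAL,cv2.CHAIN_APPROX_NONE)[0]:
        a=cv2.contourArea(c)
        if 2500<a<60000:
            P=np.array([W(n,u,v,z)[:2] for u,v in c[:,0]][::3]); h=cv2.convexHull(P.astype(np.float32))
            (x,y),rad=cv2.minEnclosingCircle(h); print('blob',c[:,0].mean(0).round(),a,'xy',round(x,4),round(y,4),'rad',round(rad,4))
E
python3 - <<'E'
from fit import *
dishes('w14',take=False)
for a in ((261,45),(251,202)): print(W('w14',*a,.015))
a,b=W('w14',417,300,.085),W('w14',418,330,.085); c,d=W('w14',417,280,.085),W('w14',418,358,.085)
print('line',a,b,'bar',c,d,'angle',np.arctan2(*(a-b)[[1,0]])-.0813,np.arctan2(*(c-d)[[1,0]])-.0813)
E
```

```text
blob [425. 491.] 6846.5 xy 0.5927 -0.2002 rad 0.0753
blob [ 56. 385.] 39510.0 xy 0.0664 -0.3661 rad 0.4671
blob [677. 307.] 10881.5 xy 0.8068 -0.0118 rad 0.108
blob [250. 202.] 4816.0 xy 0.4321 0.0531 rad 0.0308
blob [560. 249.] 31684.5 xy 0.6747 0.0413 rad 0.1328
blob [432. 230.] 46361.5 xy 0.5634 0.0389 rad 0.1278
blob [261.  45.] 4814.0 xy 0.4333 0.1711 rad 0.0306
blob [78. 60.] 18888.0 xy 0.2517 0.1884 rad 0.1155
[0.43456547 0.17023156 0.015     ]
[0.43385268 0.05323176 0.015     ]
line [0.55742221 0.01121506 0.085     ] [ 0.55998223 -0.00821349  0.085     ] bar [0.55619283 0.02370497 0.085     ] [ 0.56194551 -0.02738541  0.085     ] angle 1.6205070484057909 1.6016220967990815
```

```bash
python3 - <<'E'
from h import *
todo((.433,.0533,.12),np.pi/2)
o=r.get_obs();Rc=R.from_rotvec(o['orientation']).as_matrix();print(Rc.round(2))
todo((.4335,.171,.12),np.pi/2)
E
```

```text
t 28.80 shift mm [  84.9 -108.1  -42.2] turn u [-17.038   0.06   -0.054] j7 -0.30
[[ 0.01  1.    0.08]
 [-0.    0.08 -1.  ]
 [-1.    0.01  0.  ]]
t 28.80 shift mm [  84.9  -97.8 -159.4] turn u [-17.038   0.06   -0.054] j7 -0.30
```

Emit:
carry_out(
  targets=[0.085,0,-0.03,-0.01,-2,0,0,0.085,0.0,-0.06,-0.02,-4,0,0,0.085,0.01,-0.09,-0.03,-6,0,0,0.085,0.04,-0.108,-0.042,-8,0,0,0.085,0.06,-0.108,-0.042,-10,0,0,0.085,0.085,-0.108,-0.042,-12,0,0,0.085,0.085,-0.108,-0.042,-14,0,0,0.085,0.085,-0.108,-0.042,-16,0.05,-0.05,0.085,0.085,-0.108,-0.042,-17,0.05,-0.05,0.085,0.085,-0.108,-0.042,-17,0.05,-0.05,0.085,0.085,-0.108,-0.042,-17,0.05,-0.05],
)

```text
clock: 30.18
tcp_pos: [0.4339, 0.0531, 0.1199]
orientation: [0.005, 1.57, -0.004]
contact_force: [-0.8, -0.3, -0.4]
grip_width: 0.0847
```

```bash
python3 - <<'E'
from fit import *
todo((.433,.0533,.0015),np.pi/2); print(r.get_obs()['tcp_pos'],r.get_obs()['joints'].round(2))
dishes('w15')
E
```

```text
t 30.18 shift mm [ 1.184e+02  1.000e-01 -1.000e+00] turn u [-0.068  0.012 -0.006] j7 0.86
[0.43392182 0.05314637 0.11989712] [ 0.56  0.4  -0.97  2.16  0.47  0.8   0.86]
blob [ 52. 463.] 7027.0 xy 0.6001 -0.2692 rad 0.1184
blob [413. 454.] 27190.0 xy 0.5762 0.0509 rad 0.105
blob [593. 286.] 6986.0 xy 0.4309 0.169 rad 0.032
blob [400. 286.] 8855.5 xy 0.4311 0.0529 rad 0.0311
blob [745. 342.] 13191.0 xy 0.4753 0.3171 rad 0.105
```

Emit:
carry_out(
  targets=[0.085,0.05,0,-0.0015,0,0,0,0.085,0.09,0,-0.0015,0,0,0,0.085,0.11,0,-0.0015,0,0,0,0.085,0.118,0,-0.0015,0,0,0,0.085,0.118,0,-0.0015,0,0,0,0.05,0.118,0,-0.0015,0,0,0,0.05,0.118,0,-0.0015,0,0,0,0.05,0.118,0,-0.0015,0,0,0,0.05,0.118,0,-0.0015,0,0,0],
  squeeze=25,
)

```text
clock: 31.35
tcp_pos: [0.4331, 0.0532, 0.0029]
orientation: [0.005, 1.568, -0.005]
contact_force: [-1.2, 0.1, 5.0]
grip_width: 0.0593
```

Emit:
carry_out(
  targets=[0.05,-0.03,0,0,0,0,0,0.05,-0.08,0,0,0,0,0,0.05,-0.13,0,0,0,0,0,0.05,-0.13,0,0,0,0,0,0.05,-0.13,0,0,0,0,0],
)

```text
clock: 31.98
tcp_pos: [0.4325, 0.0526, 0.133]
orientation: [0.004, 1.567, -0.006]
contact_force: [0.3, 0.6, 0.5]
grip_width: 0.0588
```

```bash
python3 - <<'E'
from fit import *
p=r.get_obs()['tcp_pos'];print(p); dishes('w16',z=p[2]+.0135)
todo((.5515,.0965,.13),np.pi/2+.0813)
E
```

```text
[0.43254972 0.05258733 0.13298415]
blob [ 54. 508.] 2701.5 xy 0.5157 -0.1218 rad 0.052
blob [ 64. 458.] 8414.5 xy 0.4729 -0.1099 rad 0.062
blob [403. 427.] 33158.0 xy 0.4461 0.0611 rad 0.0516
blob [586. 281.] 6468.5 xy 0.3896 0.1096 rad 0.0159
blob [742. 327.] 12880.5 xy 0.4121 0.1877 rad 0.0519
t 32.02 shift mm [  2.6  44.6 119.2] turn u [-1.004  0.022  0.008] j7 0.89
```

Emit:
carry_out(
  targets=[0.05,0,0.01,0.04,-0.5,0,0,0.05,0,0.03,0.08,-1,0,0,0.05,0,0.0445,0.119,-1,0,0,0.05,0,0.0445,0.1195,-1,0,0,0.05,0,0.0445,0.1195,-1,0,0,0.05,0.03,0.0445,0.1195,-1,0,0],
)

```text
clock: 32.78
tcp_pos: [0.552, 0.0963, 0.1033]
orientation: [-0.064, 1.566, 0.063]
contact_force: [-0.2, -0.5, -0.8]
grip_width: 0.0587
```

```bash
python3 - <<'E'
from fit import *
todo((.552,.0961,.0615),np.pi/2+.0813)
E
```

```text
t 32.77 shift mm [41.8 -0.1 -0.2] turn u [-0.004  0.05   0.014] j7 0.86
```

Emit:
carry_out(
  targets=[0.05,0.02,0,0,0,0,0,0.05,0.035,0,0,0,0,0,0.05,0.042,0,0,0,0,0,0.05,0.042,0,0,0,0,0],
)

```text
clock: 33.28
tcp_pos: [0.5521, 0.0963, 0.0612]
orientation: [-0.065, 1.566, 0.063]
contact_force: [-0.2, -0.2, -0.2]
grip_width: 0.0593
```

Emit:
carry_out(
  targets=[0.066,0,0,0,0,0,0,0.074,0,0,0,0,0,0,0.074,0,0,0,0,0,0,0.074,-0.03,0,0,0,0,0,0.074,-0.08,0,0,0,0,0,0.085,-0.1,0,0,0,0,0,0.085,-0.1,0,0,0,0,0],
)

```text
clock: 34.15
tcp_pos: [0.5525, 0.0965, 0.1624]
orientation: [-0.064, 1.563, 0.062]
contact_force: [0.1, 0.5, -0.5]
grip_width: 0.0852
```

```bash
python3 - <<'E'
from fit import *
snap('w17'); print(r.get_obs()['tcp_pos'])
im=cv2.imread('pics/top0.png'); f=r.grab_frame('top'); cv2.imwrite('pics/t2.png',f)
todo((.433,.171,.12),np.pi/2); dishes('w17',take=False)
E
```

```text
[0.55167857 0.09598617 0.1609819 ]
t 34.25 shift mm [  39.7   84.6 -111.8] turn u [0.926 0.032 0.02 ] j7 0.92
blob [ 44. 348.] 13422.0 xy 0.6796 -0.2019 rad 0.1522
blob [712. 208.] 18472.0 xy 0.486 0.3279 rad 0.1038
blob [533.  99.] 6570.0 xy 0.4327 0.1708 rad 0.0305
blob [740.  20.] 4797.5 xy 0.3173 0.3295 rad 0.0783
```

View pics/w17.png

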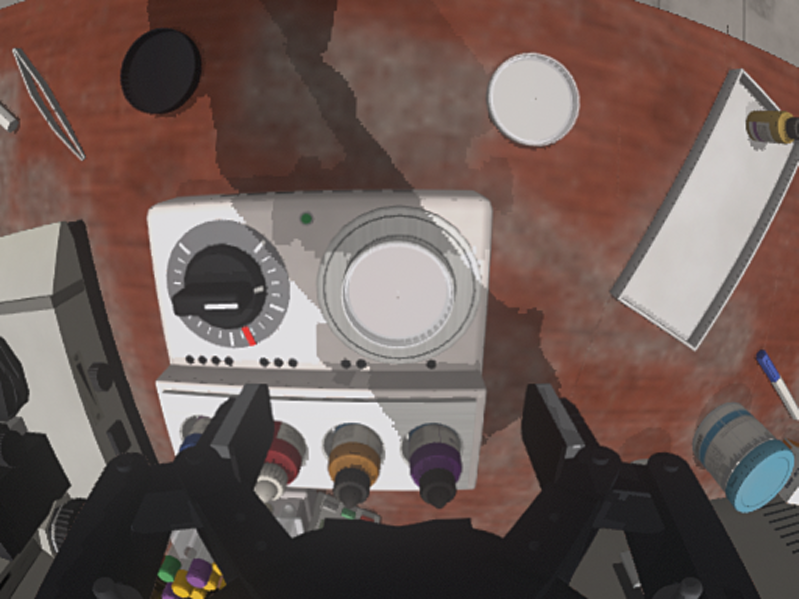

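The first dish lies flat on the plate at (397,291), with the plate's outer ring around (399,283). The remaining dish is at (533,99).

```bash
python3 - <<'E'
from h import *
print('dish',W('w17',398,291,.073),'plate',W('w17',399,283,.058))
a=[W('w17',*q,.058) for q in ((321,284),(478,284),(399,207),(399,360))]; print(sum(a)/4)
E
```

```text
dish [0.54663877 0.0946694  0.073     ] plate [0.54695409 0.09525516 0.058     ]
[0.54853647 0.09554197 0.058     ]
```

Emit:
carry_out(
  targets=[0.085,0,0.03,-0.04,0,0,0,0.085,0,0.06,-0.08,0.5,0,0,0.085,0.01,0.0845,-0.112,0.9,0,0,0.085,0.04,0.0845,-0.112,0.9,0,0,0.085,0.08,0.0845,-0.112,0.9,0,0,0.085,0.08,0.0845,-0.112,0.9,0,0],
)

```text
clock: 35.0
tcp_pos: [0.4299, 0.1695, 0.0767]
orientation: [-0.006, 1.575, -0.001]
contact_force: [-0.0, 0.1, -0.1]
grip_width: 0.0851
```

```bash
python3 - <<'E'
from fit import *
print(r.get_obs()['tcp_pos']); dishes('w18'); todo((.433,.171,.0015),np.pi/2)
E
```

```text
[0.42992869 0.16947062 0.07666542]
blob [185. 569.] 3475.5 xy 0.6398 -0.0071 rad 0.0666
blob [309. 482.] 7623.5 xy 0.5371 0.1198 rad 0.0469
blob [115. 457.] 6357.5 xy 0.5579 -0.0244 rad 0.096
blob [405. 322.] 11862.5 xy 0.4311 0.1717 rad 0.0312
blob [691. 337.] 20944.5 xy 0.4491 0.3284 rad 0.0783
t 35.05 shift mm [76.9  0.8  1.9] turn u [ 0.036 -0.018  0.03 ] j7 0.52
```

Emit:
carry_out(
  targets=[0.085,0.04,0.001,0.0025,0,0,0,0.085,0.065,0.001,0.0025,0,0,0,0.085,0.076,0.001,0.0025,0,0,0,0.085,0.076,0.001,0.0025,0,0,0,0.05,0.076,0.001,0.0025,0,0,0,0.05,0.076,0.001,0.0025,0,0,0,0.05,0.076,0.001,0.0025,0,0,0,0.05,0.076,0.001,0.0025,0,0,0],
)

```text
clock: 36.05
tcp_pos: [0.4344, 0.1715, 0.0036]
orientation: [-0.004, 1.57, 0.0]
contact_force: [-0.8, -0.1, 5.7]
grip_width: 0.0592
```

Emit:
carry_out(
  targets=[0.05,-0.03,0,0,0,0,0,0.05,-0.08,0,0,0,0,0,0.05,-0.13,0,0,0,0,0,0.05,-0.13,0,0,0,0,0,0.05,-0.13,0,0,0,0,0],
)

```text
clock: 36.67
tcp_pos: [0.4343, 0.1713, 0.1337]
orientation: [-0.004, 1.57, -0.001]
contact_force: [-0.6, -0.5, -1.4]
grip_width: 0.0589
```

```bash
python3 - <<'E'
from fit import *
print(r.get_obs()['tcp_pos']); todo((.552,.0961,.13),np.pi/2+.0813)
E
```

```text
[0.43434704 0.17128621 0.13374936]
t 36.67 shift mm [  4.1 -75.5 117.5] turn u [-0.904  0.012  0.036] j7 0.62
```

Emit:
carry_out(
  targets=[0.05,0,-0.03,0.04,-0.5,0,0,0.05,0,-0.06,0.08,-0.9,0,0,0.05,0,-0.0755,0.117,-0.9,0,0,0.05,0,-0.0755,0.1175,-0.9,0,0,0.05,0.01,-0.0755,0.1175,-0.9,0,0,0.05,0.02,-0.0755,0.1175,-0.9,0,0],
)

```text
clock: 37.42
tcp_pos: [0.5504, 0.0967, 0.1128]
orientation: [-0.068, 1.571, 0.063]
contact_force: [-0.5, -0.7, -0.3]
grip_width: 0.0589
```

```bash
python3 - <<'E'
from fit import *
todo((.552,.0961,.0775),np.pi/2+.0813)
E
```

```text
t 37.42 shift mm [35.3 -0.6  1.6] turn u [ 0.022 -0.01   0.04 ] j7 0.87
```

Emit:
carry_out(
  targets=[0.05,0.015,0,0.001,0,0,0,0.05,0.028,0,0.001,0,0,0,0.05,0.0353,0,0.001,0,0,0,0.05,0.0353,0,0.001,0,0,0],
)

```text
clock: 37.92
tcp_pos: [0.5511, 0.0967, 0.077]
orientation: [-0.068, 1.571, 0.063]
contact_force: [-0.1, -0.4, -0.0]
grip_width: 0.0589
```

Emit:
carry_out(
  targets=[0.066,0,0,0,0,0,0,0.074,0,0,0,0,0,0,0.074,0,0,0,0,0,0,0.074,-0.03,0,0,0,0,0,0.074,-0.08,0,0,0,0,0,0.06,-0.1,0,0,0,0,0,0.06,-0.1,0,0,0,0,0],
)

```text
clock: 38.8
tcp_pos: [0.5521, 0.0972, 0.1782]
orientation: [-0.068, 1.568, 0.062]
contact_force: [-1.2, -0.1, -1.6]
grip_width: 0.0601
```

```bash
python3 - <<'E'
from fit import *
snap('w19'); print(r.get_obs()['tcp_pos'])
im=cv2.imread('pics/w19.png'); cv2.imwrite('pics/c19.png',im)
q=.745; a=2.356-q+.0813
for p in ((.56,-.0085,.13),(.56,-.0085,.066)):
    todo(p,a+np.pi/2)
E
```

```text
[0.55122136 0.09666392 0.17675097]
t 38.85 shift mm [ 4.720e+01 -1.053e+02  1.000e-01] turn u [17.558  0.024  0.048] j7 0.94
t 38.85 shift mm [ 111.2 -105.1    0.2] turn u [17.558  0.024  0.048] j7 0.94
```

View pics/w19.png

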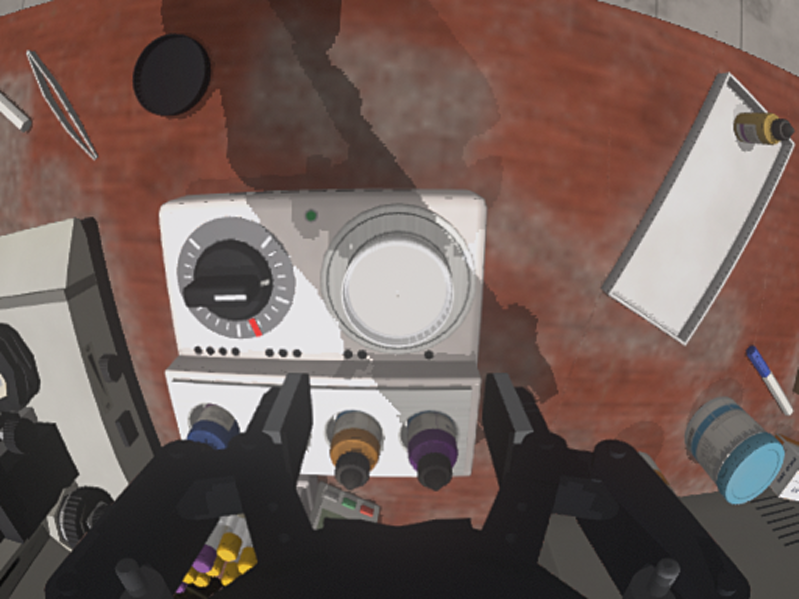

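The two dishes are stacked and centred: the top dish is at (397,292) over the plate at (398,278). The yellow bottle is still standing in the tray. Before gripping the dial I need to know which end of its bar carries the white line.

```bash
python3 - <<'E'
from fit import *
i=json.load(open('w19.json')); c=np.array([.5603,-.0085,.085]); im=cv2.imread('pics/w19.png'); im2=cv2.imread('pics/w14.png')
f=lambda p,i:((pix('wrist',p,i)+.5)*1.56-.5).round(1)
j=json.load(open('w14.json'))
for a in (1.61,1.61-np.pi):
    e=c+.021*np.array([np.cos(a+.0813),np.sin(a+.0813),0]); print('end',a,f(e,i),f(e,j),(pix('top',e)-[110,120])*3.7)
print('centre',f(c,i),f(c,j),(pix('top',c)-[110,120])*3.7)
t=cv2.imread('pics/top0.png')
A=cv2.resize(im[210:345,165:305],(400,386),interpolation=cv2.INTER_CUBIC);B=cv2.resize(t[162:208,258:304],(386,386),interpolation=cv2.INTER_CUBIC)
cv2.imwrite('pics/cd.png',np.hstack([A,B]))
E
```

```text
end 1.61 [247.8 297.7] [417.8 298.3] [602.97056642 231.21254734]
end -1.531592653589793 [181.8 300.1] [419.1 360.8] [665.09295921 222.46449549]
centre [213.8 298.9] [418.5 330.5] [634.03280965 226.838374  ]
```

View pics/cd.png

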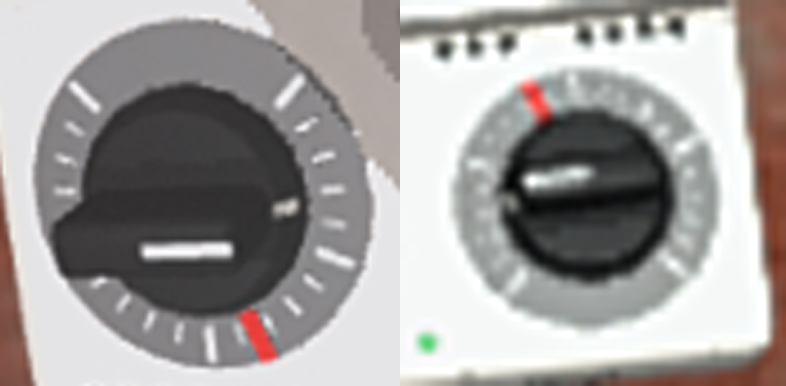

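The white line runs from the bar's centre toward +y (the +y end projects to (248,298), matching the line at 215–245). So the dial is at about q = 0.75, roughly 26 °C, and needs about 1.26 rad clockwise, which is 14.4 units about tool x. I'll turn the jaws first and then lower.

Emit:
carry_out(
  targets=[0.045,0,-0.03,0,2,0,0,0.045,0,-0.06,0,4,0,0,0.045,0,-0.09,0,6,0,0,0.045,0,-0.105,0,8,0,0,0.045,0,-0.105,0,10,0,0,0.045,0.02,-0.105,0,12,0,0,0.045,0.04,-0.105,0,14,0,0,0.045,0.047,-0.105,0,16,0,0,0.045,0.047,-0.105,0,17.5,0,0,0.045,0.047,-0.105,0,17.5,0,0,0.045,0.047,-0.105,0,17.5,0,0],
)

```text
clock: 40.22
tcp_pos: [0.5593, -0.0082, 0.1293]
orientation: [1.109, 1.266, -1.117]
contact_force: [0.5, 0.4, 0.4]
grip_width: 0.0452
```

```bash
python3 - <<'E'
from fit import *
print(r.get_obs()['tcp_pos'])
todo((.5603,-.0085,.067),1.61+.0813+np.pi/2)
E
```

```text
[ 0.55931281 -0.00824235  0.12931029]
t 40.23 shift mm [62.3  1.1  0.1] turn u [0.1   0.046 0.034] j7 -0.26
```

Emit:
carry_out(
  targets=[0.045,0.03,0.001,0,0.1,0,0,0.045,0.05,0.001,0,0.1,0,0,0.045,0.062,0.001,0,0.1,0,0,0.045,0.062,0.001,0,0.1,0,0,0.005,0.062,0.001,0,0.1,0,0,0.005,0.062,0.001,0,0.1,0,0,0.005,0.062,0.001,0,0.1,0,0,0.005,0.062,0.001,0,0.1,0,0],
  squeeze=30,
)

```text
clock: 41.22
tcp_pos: [0.5592, -0.0086, 0.0682]
orientation: [1.114, 1.263, -1.125]
contact_force: [-6.0, -0.7, 6.5]
grip_width: 0.0119
```

Emit:
carry_out(
  targets=[0.005,0,0,0,2,0,0,0.005,0,0,0,4,0,0,0.005,0,0,0,6,0,0,0.005,0,0,0,8,0,0,0.005,0,0,0,10,0,0,0.005,0,0,0,12,0,0,0.005,0,0,0,14,0,0,0.005,0,0,0,14.4,0,0,0.005,0,0,0,14.4,0,0,0.005,0,0,0,14.4,0,0],
)

```text
clock: 42.48
tcp_pos: [0.5582, -0.0081, 0.0682]
orientation: [1.971, 0.436, -1.985]
contact_force: [-5.4, 1.6, 1.7]
grip_width: 0.0124
```

```bash
python3 - <<'E'
from fit import *
o=r.get_obs(); print(o['tcp_pos'],o['grip_width'],o['contact_force'].round(1),o['moment'].round(2))
y=R.from_rotvec(o['orientation']).as_matrix()[:,1]; w=np.arctan2(y[1],y[0]); print('implied q (heater yaw .0813)',2.356-(w+np.pi/2-.0813))
E
```

```text
[ 0.55817148 -0.00808958  0.06822326] 0.012440717107092615 [-5.4  1.6  1.7] [0.46 1.17 0.  ]
implied q (heater yaw .0813) 1.9995452753712815
```

Emit:
carry_out(
  targets=[0.03,0,0,0,0,0,0,0.04,0,0,0,0,0,0,0.04,0,0,0,0,0,0,0.04,-0.04,0,0,0,0,0,0.04,-0.1,0,0,0,0,0,0.04,-0.13,0,0,-2,0,0,0.04,-0.13,0,0,-4,0,0,0.04,-0.13,0,0,-6,0,0,0.04,-0.13,-0.04,0,-8,0,0,0.04,-0.13,-0.04,0,-8,0,0,0.04,-0.13,-0.04,0,-8,0,0],
)

```text
clock: 43.85
tcp_pos: [0.5423, 0.0284, 0.1983]
orientation: [1.516, 0.969, -1.529]
contact_force: [0.6, -0.6, -0.3]
grip_width: 0.0396
```

```bash
python3 - <<'E'
from fit import *
print(r.get_obs()['tcp_pos'],r.get_obs()['contact_force'].round(1)); snap('w20')
i=json.load(open('w20.json')); im=cv2.imread('pics/w20.png'); hsv=cv2.cvtColor(im,cv2.COLOR_BGR2HSV)
c=np.array([.5595,-.0085,.085]); f=lambda p:((pix('wrist',p,i)+.5)*1.56-.5)
u,v=f(c).astype(int); print('dial px',u,v)
# red mark & white blobs near dial, black grip bar
for n,m in (('white',cv2.inRange(im,(150,)*3,(255,)*3)),('red',cv2.inRange(hsv,(0,150,120),(6,255,255))|cv2.inRange(hsv,(174,150,120),(180,255,255)))):
    x0,y0=max(u-70,0),max(v-70,0); k,_,s,ce=cv2.connectedComponentsWithStats(m[y0:y0+140,x0:x0+140])
    for j in range(1,k):
        if 15<s[j,4]<600:
            p=ce[j]+[x0,y0]; z=.085 if n=='white' else .054
            for z in (.085,.054):
                q=W('w20',*p,z)-c; print(n,s[j].tolist(),p.round(),z,(q[:2]*1e3).round(1),'r %.1f'%(np.hypot(*q[:2])*1e3),'q %.2f'%(2.356-(np.arctan2(q[1],q[0])-.0813)))
f=r.grab_frame('top'); cv2.imwrite('pics/t3.png',f)
E
```

```text
[0.54228905 0.02836035 0.19830674] [ 0.6 -0.6 -0.3]
dial px 447 328
white [58, 0, 7, 11, 63] [439. 263.] 0.085 [11.4 39.7] r 41.3 q 1.15
white [58, 0, 7, 11, 63] [439. 263.] 0.054 [10.4 31. ] r 32.7 q 1.19
white [68, 0, 8, 11, 46] [450. 263.] 0.085 [17.1 36.8] r 40.6 q 1.30
white [68, 0, 8, 11, 46] [450. 263.] 0.054 [16.8 27.7] r 32.4 q 1.41
white [47, 2, 6, 11, 44] [426. 265.] 0.085 [ 4.6 41.4] r 41.7 q 0.98
white [47, 2, 6, 11, 44] [426. 265.] 0.054 [ 2.8 32.9] r 33.0 q 0.95
white [81, 3, 7, 9, 42] [461. 265.] 0.085 [22.6 33. ] r 40.0 q 1.47
white [81, 3, 7, 9, 42] [461. 265.] 0.054 [22.9 23.4] r 32.7 q 1.64
white [36, 8, 7, 9, 38] [416. 270.] 0.085 [-1.9 41. ] r 41.0 q 0.82
white [36, 8, 7, 9, 38] [416. 270.] 0.054 [-4.6 32.4] r 32.7 q 0.73
white [91, 8, 8, 8, 32] [471. 269.] 0.085 [27.1 28.1] r 39.0 q 1.63
white [91, 8, 8, 8, 32] [471. 269.] 0.054 [28.  17.9] r 33.2 q 1.87
white [27, 16, 8, 8, 36] [407. 277.] 0.085 [-8.4 39.3] r 40.2 q 0.66
white [27, 16, 8, 8, 36] [407. 277.] 0.054 [-11.8  30.4] r 32.7 q 0.50
white [99, 16, 8, 8, 38] [480. 278.] 0.085 [29.6 21.5] r 36.6 q 1.81
w
[... 1065 characters left out ...]
te [91, 82, 7, 7, 29] [471. 343.] 0.085 [  9.4 -15. ] r 17.7 q 3.45
white [91, 82, 7, 7, 29] [471. 343.] 0.054 [  8.2 -30.5] r 31.5 q 3.75
white [82, 86, 6, 9, 34] [461. 348.] 0.085 [  2.7 -15.7] r 15.9 q 3.84
white [82, 86, 6, 9, 34] [461. 348.] 0.054 [  0.6 -31.2] r 31.2 q 3.99
white [71, 89, 5, 9, 32] [450. 351.] 0.085 [ -4.  -14.8] r 15.3 q 4.27
white [71, 89, 5, 9, 32] [450. 351.] 0.054 [ -6.9 -30.2] r 31.0 q 4.23
white [61, 92, 4, 7, 22] [440. 353.] 0.085 [-10.4 -13. ] r 16.6 q 4.69
white [61, 92, 4, 7, 22] [440. 353.] 0.054 [-14.1 -28.2] r 31.5 q 4.47
red [93, 5, 16, 17, 97] [478. 271.] 0.085 [30.1 25.6] r 39.5 q 1.73
red [93, 5, 16, 17, 97] [478. 271.] 0.054 [31.3 15.1] r 34.8 q 1.99
```

```bash
python3 - <<'E'
from fit import *
im=cv2.imread('pics/w20.png'); m=cv2.inRange(im,(130,)*3,(255,)*3)[304:332,445:476]
k,l,s,ce=cv2.connectedComponentsWithStats(m); j=1+np.argmax(s[1:,4]); ys,xs=np.where(l==j)
P=np.array([W('w20',x+445,y+304,.085)[:2] for x,y in zip(xs,ys)],np.float32); vx,vy,*_=cv2.fitLine(P,cv2.DIST_L2,0,.01,.01).ravel()
a=np.arctan2(vy,vx); print('line q',[round(2.356-(t-.0813),3) for t in (a,a+np.pi)],s[j])
# top views: before/after differences around tray, wells, stack
a,b=cv2.imread('pics/t2.png'),cv2.imread('pics/t3.png')
g=lambda p:pix('top',p)
for n,p in (('yel',(.409,.3685,.05)),('stack',(.552,.096,.088)),('w1',(.645,.1245,.12)),('w2',(.6488,.0767,.12)),('w3',(.6527,.0289,.12)),('w4',(.6566,-.019,.12))):
    u,v=g(p).astype(int); print(n,u,v,cv2.absdiff(a,b)[v-9:v+10,u-9:u+10].mean().round(1), b[v,u])
f=lambda p:((pix('wrist',p,json.load(open('w20.json')))+.5)*1.56-.5).round()
gr=cv2.cvtColor(im,cv2.COLOR_BGR2GRAY); u,v=f((.552,.096,.088)).astype(int); print('pred dish px',u,v)
h=cv2.HoughCircles(cv2.medianBlur(gr[max(v-110,0):v+110,u-110:u+110],5),cv2.HOUGH_GRADIENT,1,30,param1=80,param2=25,minRadius=40,maxRadius=100)
print(None if h is None else (h[0][:4]+[u-110,max(v-110,0),0]).round())
E
```

```text
line q [np.float32(1.987), np.float32(-1.155)] [  3   0  25  26 162]
yel 132 246 0.7 [38 41 39]
stack 239 185 90.6 [234 239 237]
w1 226 145 75.6 [32 35 36]
w2 245 143 71.5 [58 65 65]
w3 265 141 23.8 [124 137 139]
w4 285 139 21.0 [141 156 158]
pred dish px 358 174
[[364. 168.  69.]
 [382. 194.  85.]
 [352. 198.  99.]
 [388. 148.  73.]]
```

```bash
python3 - <<'E'
from fit import *
print('w19 dish',W('w19',397,292,.088),'plate',W('w19',398.5,279,.058),'w20 dish',W('w20',364,168,.088), 'heater-based plate',(.552,.0961))
print(r.get_obs()['clock'],r.get_obs()['qvel'].round(3)); r.hand_in()
E
```

```text
w19 dish [0.54657419 0.09466057 0.088     ] plate [0.54841136 0.09557782 0.058     ] w20 dish [0.55613048 0.09739828 0.088     ] heater-based plate (0.552, 0.0961)
43.95 [-0.     0.001  0.    -0.002 -0.001  0.     0.002]
the job is handed in; nothing more can be done
```

I finished every step in the required order and handed the job in at 44 s. The hand-in gives no verdict.

- **Yellow bottle:** moved from well 2 to the stain tray, where it was standing upright when last seen.
- **Stain bottles:** all four were present and placed purple, amber, red, blue in wells 1 to 4. A picture after the last placement showed all four in their own wells. Two in-hand checks put purple and amber within about 1–2 mm of the well centre before lowering.
- **Dishes:** both white dishes are stacked on the warming plate. I left the black look-alike, the forceps and the red pen alone.
- **Dial:** turned to q ≈ 2.00 by the gripper angle and 1.99 by the picture of its white line. The target is 2.003, with a tolerance of 0.12.

**Checks at the end:**
- The gripper was clear of everything and the arm at rest.
- **Stack position:** my last readings disagree. One picture puts the top dish about 2 mm from the plate's centre in that same picture. A rough automatic circle fit in a later picture puts it about 4 mm off. Both are inside the 8 mm limit.
- **Top-camera comparison:** before and after the dial turn, the tray was unchanged. Over the heater it was inconclusive, probably because the arm blocked the view.
- **Viewing limit:** I had used all 16 picture views by then, so the last checks were numeric only.

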